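# Hang the espresso cups on the rotating cup tree

## Robot

A 7-joint arm with a two-finger parallel gripper is mounted at the origin on the work surface. World frame = base frame: x ahead of the robot, y to its left, z up, the work surface at z = 0. Lengths are in m, angles in rad, forces in N, time in s.
With the tool pointing down it reaches from about 0.425 to 0.825 m from the base axis. Payload 3.6 kg.
Tool frame: the origin (TCP) lies midway between the tips of the shut fingers; the grasp point (between the pads) lies 19 mm behind it (robot.hold_point_z is the distance from the TCP to the grasp point, in m); z points along the fingers, y is the line along which they close (so a half turn about z gives the same grasp; the last joint's range is limited). The gripper opens to 93 mm and grips with 3 to 60 N. Pads are 15 mm wide; open, the fingers measure 128 mm over their backs; the gripper's body (75 mm by 188 mm) begins 65 mm behind the grasp point.
Start: joints at [-1.204, 0.615, -0.013, 1.423, 0.008, 1.103, -0.04], TCP at [0.249, 0.6, 0.199] pointing down, gripper open.
Joint ranges: [-3.12, 3.12], [-0.3, 2.06], [-1.34, 1.32], [0.26, 2.42], [-1.36, 4.5], [0.01, 1.98], [-2.84, 2.84]. Speed limits (rad/s): [2.79, 2.79, 3.14, 3.14, 3.14, 3.14, 3.14].

## Interface

Orientations are given as a unit quaternion [w, x, y, z].
In Python, from cell import robot gives the robot as it stands.
- The arm moves only by the tool arm_command, never from a script. Its argument "plan" is a list of rows, each a list of 7 numbers: the shift along the tool's x, y, z in m, then the turn, a rotation vector about the tool's x, y, z in degrees, then the gripper's target within -1 to 1 (fully open at 1, half-way at 0, shut at -1). A call has 1 to 5 rows; each row shifts and turns the commanded pose from where the row before left it, along the tool's axes as they then stand; what a row does not reach is not made up. A row lasts 1/8 s, in which the tool goes at most 62.5 mm and 10.7 degrees, less where a joint would pass 70% of its speed; a pose out of reach is approached as far as the arm can. A call is refused whole if a number of a shift passes 0.0625 or a number of a turn 10.7, either way. A call with a gripper value outside its range is refused whole. The fingers move at their own pace and stop on an object; "squeeze" is the grip in N (left out, the last holds). Time passes only in rows, so rows that do not move let the fingers close. It gives the time, the measured TCP pose, the force, the opening and the grip force at its end, in the units of the state.
- robot.sense(): the state, without advancing time (a new reading comes with each control period).
- robot.read_camera(name): name is "side" or "top"; returns the picture (384x512x3 uint8, red, green, blue); there is no depth.
- robot.camera_model(name): a dict with "fx", "fy", "cx", "cy" (pixels), "D" ([k1, k2, p1, p2, k3] as OpenCV has them; the pictures are not rectified), "rvec" (rotation vector, rad) and "tvec" (3), from world to camera coordinates, as OpenCV has them. Camera axes: x right, y down, z forward; pixel columns grow to the right and rows downward; lengths in m; the calibration is good to about 2 mm. A picture is of the moment at which its call begins. camera_model takes no time and is no camera call.
- robot.sign_off(): hands the job in; it is judged then, once.
The state is a dict: "t": time; "qpos": joint angles; "joint_velocities": joint speeds; "effort": joint torques, N m; "position": TCP position; "tool_rot": TCP orientation; "force": force on the tool from outside, world axes, zero at the start; "ft_torque": the same for the moment, N m; "grip_width": finger opening in m; "finger_force": force on a finger pad.
Only numpy, scipy, OpenCV 4.12 (cv2) and the standard library are available. Lean on these libraries where they do the work, as an engineer would, in place of code of your own. Each camera call takes 0.05 s, during which the arm holds its last target. There are 200 camera calls.

## Task

Hang every espresso cup that stands on the tray by its handle on the cup tree, one to a free hook, and leave the cups that hang there already in place. Turn the tree as you go so that the hook you hang a cup on faces the front, towards you; do not reach round to hooks at the side or back. The porcelain is thin: grip the cups lightly, with less than 20 N, do not knock or drop them, and leave the canister, the bowl and the tin where they are.

Things in the scene. Friction and masses are not known exactly. Their poses are not given: they have to be found in the camera images.
- axis (a point): Centre of the rotating cup tree: on its vertical axis at hook height, 150 mm above the counter. The tree: a fixed round dark wooden base (190 mm across, 12 mm high) and a turning steel post 16 mm thick with six wire hooks that stick out level like spokes, 60 degrees apart. This point does not turn; its -x axis points to the front, towards the robot's side.
- finial (a point): Middle of the round dark wooden finial knob on top of the post, 34 mm across, 184 mm above the counter (the knob spans 166 to 197 mm). It is fixed to the turning post: twisting it turns the hooks. This point's frame turns with the tree.
- tree (a joint): Turning angle of the cup tree (rad, grows anticlockwise seen from above, no stops, reads 0 at the start of each run whatever the hooks' directions). A stiff bearing of about 0.12 N m: it stays where it is left.
- hook1 (a point): Hook 1 of 6: the point on its wire 100 mm from the tree's axis, where a cup hangs best. Each hook is a 5 mm round wire, level and straight from the post out to 112 mm from the axis; its last part bends up and ends 124 mm from the axis, 11 mm higher than the level part. 150 mm above the counter. A cup hangs with its handle's opening over the wire.
- hook2 (a point): Hook 2 of 6: the point on its wire 100 mm from the tree's axis, where a cup hangs best. Like hook 1; numbered anticlockwise from above.
- hook3 (a point): Hook 3 of 6: the point on its wire 100 mm from the tree's axis, where a cup hangs best. Like hook 1; numbered anticlockwise from above.
- hook4 (a point): Hook 4 of 6: the point on its wire 100 mm from the tree's axis, where a cup hangs best. Like hook 1; numbered anticlockwise from above.
- hook5 (a point): Hook 5 of 6: the point on its wire 100 mm from the tree's axis, where a cup hangs best. Like hook 1; numbered anticlockwise from above.
- hook6 (a point): Hook 6 of 6: the point on its wire 100 mm from the tree's axis, where a cup hangs best. Like hook 1; numbered anticlockwise from above.
- cup1_mid (a point): White thin porcelain espresso cup (None: absent), 54 mm across (46 mm at the foot), 56 mm high, wall 4 mm, about 110 g, standing on the tray, mouth up. This point is on its axis, half-way up (28 mm above the foot); z runs along the axis to the mouth, x to the handle. A grip of 5 to 10 N holds it; it can turn about the line between the pads.
- cup1_loop (a point): Centre of the opening of cup1's handle, 36.5 mm from its axis, 28 mm above the foot; axes as the cup's, so a hook's wire passes along y. The handle is a D-shaped loop of 7 mm round bar reaching 53 mm from the cup's axis; its opening spans 27 to 46 mm from the axis and 13.5 to 42.5 mm above the foot. Let go on a hook, the cup swings down and hangs handle up.
- cup2_mid (a point): Another such cup, like cup1 (None: absent).
- cup2_loop (a point): The same point of cup2.
- cup3_mid (a point): Another such cup, like cup1 (None: absent).
- cup3_loop (a point): The same point of cup3.
- cup4_mid (a point): Another such cup, like cup1 (None: absent).
- cup4_loop (a point): The same point of cup4.
- hung1_loop (a point): A cup of the same kind that hangs on the tree from the start, handle up, mouth sideways: centre of the opening of its handle (axes as cup1's). Hung on hook 1; it lies within 20 mm of the point of the hook that is taken.
- hung2_loop (a point): A cup of the same kind that hangs on the tree from the start, handle up, mouth sideways: centre of the opening of its handle (axes as cup1's). Hung on hook 3; it lies within 20 mm of the point of the hook that is taken.
- tray: Loose dark wooden tray, 320 x 270 mm, 22 mm high, its floor 7 mm thick; origin under its centre. The cups stand on it.
- canister: Bystander: white storage jar, 90 mm across, 120 mm high; origin at the centre of its underside.
- sugar: Bystander: small blue bowl, 84 mm across, 60 mm high; origin at the centre of its underside.
- tin: Bystander: white biscuit tin with a brass-coloured lid, 154 x 104 mm, 79 mm high; origin at the centre of its underside.

How it is judged:
At the end, for the whole second after the job is handed in: Each cup hangs on a hook, and the two that hung there from the start still hang on theirs: the centre of the handle's opening within 30 mm of the hook's listed point; the cups at most swaying a little (slower than 0.5 m/s) and the tree still (under 0.1 rad/s) ((distance between cup1_loop and hook1 below 0.03 m or distance between cup1_loop and hook2 below 0.03 m or distance between cup1_loop and hook3 below 0.03 m or distance between cup1_loop and hook4 below 0.03 m or distance between cup1_loop and hook5 below 0.03 m or distance between cup1_loop and hook6 below 0.03 m) and (distance between cup2_loop and hook1 below 0.03 m or distance between cup2_loop and hook2 below 0.03 m or distance between cup2_loop and hook3 below 0.03 m or distance between cup2_loop and hook4 below 0.03 m or distance between cup2_loop and hook5 below 0.03 m or distance between cup2_loop and hook6 below 0.03 m) and (distance between cup3_loop and hook1 below 0.03 m or distance between cup3_loop and hook2 below 0.03 m or distance between cup3_loop and hook3 below 0.03 m or distance between cup3_loop and hook4 below 0.03 m or distance between cup3_loop and hook5 below 0.03 m or distance between cup3_loop and hook6 below 0.03 m) and (distance between cup4_loop and hook1 below 0.03 m or distance between cup4_loop and hook2 below 0.03 m or distance between cup4_loop and hook3 below 0.03 m or distance between cup4_loop and hook4 below 0.03 m or distance between cup4_loop and hook5 below 0.03 m or distance between cup4_loop and hook6 below 0.03 m) and distance between hung1_loop and hook1 below 0.03 m and distance between hung2_loop and hook3 below 0.03 m and linear speed of each of cup1, cup2, cup3, cup4, hung1, hung2 below 0.5 m/s and velocity of joint tree between -0.1 and 0.1 rad/s); the robot touches nothing.
It fails at once if a cup is gripped with more than 22 N (44 N on the two fingers together) (contact force between the fingers and cup1 above 44 N or contact force between the fingers and cup2 above 44 N or contact force between the fingers and cup3 above 44 N or contact force between the fingers and cup4 above 44 N or contact force between the fingers and hung1 above 44 N or contact force between the fingers and hung2 above 44 N).
It fails at once if a cup is knocked or dropped hard on the tree, the tray or the counter (more than 20 N) (contact force between any of cup1, cup2, cup3, cup4, hung1, hung2 and tree above 20 N or contact force between any of cup1, cup2, cup3, cup4, hung1, hung2 and tray above 20 N or contact force between any of cup1, cup2, cup3, cup4, hung1, hung2 and counter above 20 N).
It fails at once if a cup is put on a hook that points to the side or back (more than about 50 degrees from the front) ((contact force between the fingers and cup1 above 0.5 N and angle between cup1_loop's own z axis and vertical below 0.6 rad and horizontal distance between cup1_loop and axis below 0.108 m and (x of cup1_loop in the frame of axis above -0.03 m or y of cup1_loop in the frame of axis above 0.078 m or y of cup1_loop in the frame of axis below -0.078 m) and height (world z) of cup1_loop between 0.12 and 0.175 m) or (contact force between the fingers and cup2 above 0.5 N and angle between cup2_loop's own z axis and vertical below 0.6 rad and horizontal distance between cup2_loop and axis below 0.108 m and (x of cup2_loop in the frame of axis above -0.03 m or y of cup2_loop in the frame of axis above 0.078 m or y of cup2_loop in the frame of axis below -0.078 m) and height (world z) of cup2_loop between 0.12 and 0.175 m) or (contact force between the fingers and cup3 above 0.5 N and angle between cup3_loop's own z axis and vertical below 0.6 rad and horizontal distance between cup3_loop and axis below 0.108 m and (x of cup3_loop in the frame of axis above -0.03 m or y of cup3_loop in the frame of axis above 0.078 m or y of cup3_loop in the frame of axis below -0.078 m) and height (world z) of cup3_loop between 0.12 and 0.175 m) or (contact force between the fingers and cup4 above 0.5 N and angle between cup4_loop's own z axis and vertical below 0.6 rad and horizontal distance between cup4_loop and axis below 0.108 m and (x of cup4_loop in the frame of axis above -0.03 m or y of cup4_loop in the frame of axis above 0.078 m or y of cup4_loop in the frame of axis below -0.078 m) and height (world z) of cup4_loop between 0.12 and 0.175 m)).
It fails at once if cups are knocked together hard (more than 12 N) (contact force between cup1 and cup2 above 12 N or contact force between any of cup1, cup2 and cup3 above 12 N or contact force between any of cup1, cup2, cup3 and cup4 above 12 N or contact force between any of cup1, cup2, cup3, cup4 and hung1 above 12 N or contact force between any of cup1, cup2, cup3, cup4, hung1 and hung2 above 12 N).
It fails at once if the canister, the bowl or the tin is moved more than 30 mm (distance of any of canister, sugar, tin from where it was at the start of the episode above 0.03 m).
Of cup1, cup2, cup3, cup4 only 3 to 4 are there at a start; the rules pass over those that are not, and their reading is None.
At some moment in a run one of tray may be knocked a few centimetres aside while the robot is not near it.
It also fails if it takes over 210 s, if anything falls off the work surface, if the arm or the gripper's body presses on something with over 40 N, if the wrist force passes 120 N, or if a joint passes its speed limit or range.

## Working session

There is one attempt and no reset: what is moved stays moved. The work goes in short steps, Python scripts to look and compute and a tool call to move; the robot and the scene stay as the last step left them, time stands still between calls to the robot, and variables do not carry over. Pictures are saved under pics/ and viewed, at most 14 in all, crops included, and the job is handed in when it is done.

Besides the shell and the picture viewer there is one more tool, called in YAML: its name, and indented under it one key for each argument. arm_command: Moves the arm, as the interface text tells. Its arguments: {"type":"object","properties":{"plan":{"type":"array","items":{"type":"array","items":{"type":"number"}}},"squeeze":{"type":"number"}},"required":["plan"]}

```bash
ls; mkdir -p pics; python3 - <<'E'
from cell import robot
import cv2,numpy as np
for n in("top","side"):
    im=robot.read_camera(n); cv2.imwrite(f"pics/{n}0.png",im[:,:,::-1]); m=robot.camera_model(n)
    R=cv2.Rodrigues(np.array(m["rvec"]))[0]; print(n,m,"C",-R.T@np.array(m["tvec"]))
    np.save(n+"0.npy",im)
print(robot.sense(),robot.hold_point_z)
E
```

```text
pics
top {'fx': 352.02484529008734, 'fy': 352.02484529008734, 'cx': 258.8098500384781, 'cy': 194.99334524034217, 'D': array([-0.00265068,  0.        ,  0.        ,  0.        ,  0.        ]), 'rvec': array([ 2.20031441, -2.19447333,  0.08064788]), 'tvec': array([-0.01623168,  0.6324125 ,  1.21180457])} C [0.55862687 0.00181218 1.24764262]
side {'fx': 396.20036828137245, 'fy': 396.20036828137245, 'cx': 260.5742470413928, 'cy': 191.86079917268327, 'D': array([-0.05041093,  0.        ,  0.        ,  0.        ,  0.        ]), 'rvec': array([ 0.08770848, -2.75466582,  1.40683176]), 'tvec': array([0.61700551, 0.11261313, 1.15349   ])} C [0.5403908  0.91011129 0.77691178]
{'t': 0.1, 'qpos': array([-1.20351671,  0.61580095, -0.01262091,  1.42473349,  0.00807999,
        1.10337199, -0.04039898]), 'joint_velocities': array([-0.00197409, -0.00086991,  0.00060717, -0.00270042, -0.00063558,
        0.00072751, -0.00066654]), 'effort': array([ 1.82489093e-03, -4.60037613e+01,  2.10116543e-01, -1.66243833e+01,
       -6.12398260e-02,  1.69461581e-02,  8.78816149e-05]), 'position': array([0.24908735, 0.59956866, 0.19751273]), 'tool_rot': array([-2.18212674e-04,  1.95590138e-01,  9.80685075e-01, -1.11093543e-03]), 'force': array([-0.41773932, -0.53142401,  0.03923714]), 'ft_torque': array([-0.01998267,  0.06273222,  0.02822971]), 'finger_force': 0.0, 'grip_width': 0.09310817467377934} 0.0188
```

View pics/top0.png

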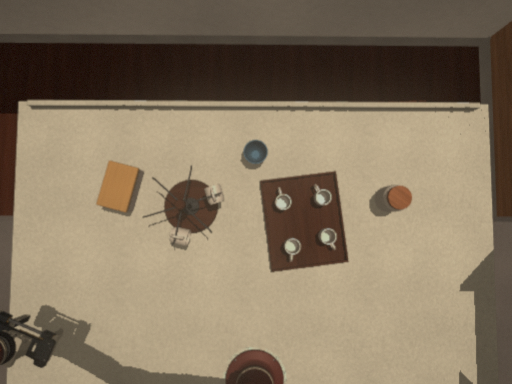

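View pics/side0.png

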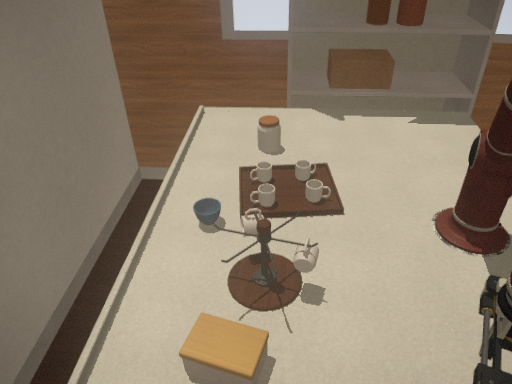

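The top view shows the tree at about (190,207), with hung cups at (214,194) and (181,238). Four cups stand on the tray at (283,202), (322,198), (292,246) and (328,237). I'll zoom in and measure next.

```bash
cat > h.py <<'E'
import cv2,numpy as np
from cell import robot
def cam(n):
    m=robot.camera_model(n);K=np.array([[m["fx"],0,m["cx"]],[0,m["fy"],m["cy"]],[0,0,1]]);r=np.array(m["rvec"]);t=np.array(m["tvec"])
    return K,np.array(m["D"]),r,t,cv2.Rodrigues(r)[0]
def ray(n,uv):
    K,D,r,t,R=cam(n);u=cv2.undistortPoints(np.array(uv,float).reshape(-1,1,2),K,D)[:,0]
    return -R.T@t,(R.T@np.c_[u,np.ones(len(u))].T).T
def onplane(n,uv,z):
    C,d=ray(n,uv);return C+d*((z-C[2])/d[:,2:])
def proj(n,P):
    K,D,r,t,R=cam(n);return cv2.projectPoints(np.array(P,float).reshape(-1,1,3),r,t,K,D)[0][:,0]
def snap(n,box,s,fn):
    im=robot.read_camera(n);x0,y0,x1,y1=box
    cv2.imwrite(f"pics/{fn}.png",cv2.resize(im[y0:y1,x0:x1,::-1],None,fx=s,fy=s,interpolation=cv2.INTER_CUBIC));return im
def triang(uvA,uvB):
    C1,d1=ray("top",[uvA]);C2,d2=ray("side",[uvB])
    A=np.zeros((3,3));b=np.zeros(3)
    for C,d in((C1,d1[0]),(C2,d2[0])):
        d=d/np.linalg.norm(d);M=np.eye(3)-np.outer(d,d);A+=M;b+=M@C
    return np.linalg.solve(A,b)
E
python3 - <<'E'
from h import *
im=np.load("top0.npy")
a=cv2.resize(im[155:255,130:250],None,fx=4,fy=4,interpolation=cv2.INTER_CUBIC)
b=cv2.resize(im[165:275,255:355],None,fx=4,fy=4,interpolation=cv2.INTER_CUBIC)
c=np.zeros((440,880,3),np.uint8);c[:400,:480]=a;c[:440,480:]=b
cv2.imwrite("pics/topz.png",c[:,:,::-1][:, :880][:, 0:800] if 0 else cv2.resize(c[:,:,::-1],(800,400)))
# cups: white blobs on tray
g=im.min(2).astype(int)
# tray mask: dark
sub=im[165:275,255:355]; w=(sub.min(2)>95).astype(np.uint8)
hsv=cv2.cvtColor(im,cv2.COLOR_RGB2HSV)
n,l,s,cc=cv2.connectedComponentsWithStats(w)
for i in range(1,n):
    if 40<s[i,4]<900: print(s[i]+[255,165,0,0,0],cc[i]+[255,165], onplane("top",[cc[i]+[255,165]],0.06).round(4))
print("axis guess", onplane("top",[[190.5,206.5]],0.19))
E
```

```text
[315 185  17  20 155] [321.34193548 196.00645161] [[ 0.6272 -0.2259  0.06  ]]
[275 188  17  22 174] [281.87931034 201.13218391] [[ 0.6094 -0.092   0.06  ]]
[321 228  16  21 156] [327.44230769 237.23076923] [[ 0.4883 -0.2453  0.06  ]]
[285 238  16  22 174] [291.12068966 246.75287356] [[ 0.4564 -0.1228  0.06  ]]
axis guess [[0.58701129 0.19237158 0.19      ]]
```

View pics/topz.png

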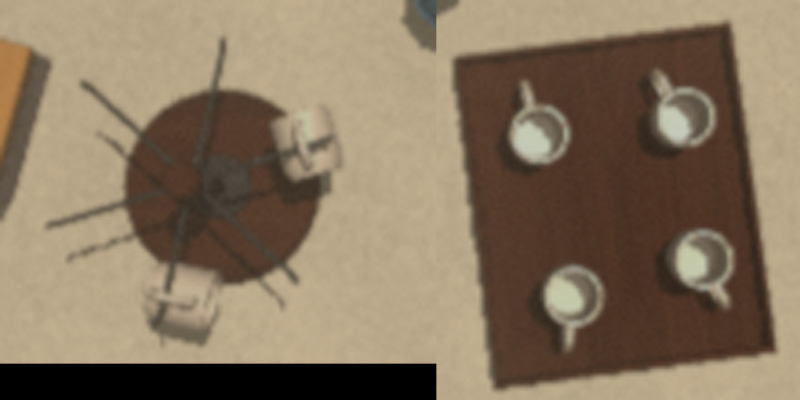

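```bash
cat >> h.py <<'E'
def cups(im,z0=0.007,box=(235,140,375,300),thr=95,S=6):
    x0,y0,x1,y1=box
    b=cv2.resize(im[y0:y1,x0:x1],None,fx=S,fy=S,interpolation=cv2.INTER_CUBIC)
    w=(b.min(2)>thr).astype(np.uint8);out=[]
    cs,_=cv2.findContours(w,cv2.RETR_LIST,cv2.CHAIN_APPROX_NONE)
    for c in cs:
        ar=cv2.contourArea(c)/S/S
        if not 100<ar<420: continue
        m=np.zeros_like(w);cv2.drawContours(m,[c],-1,1,-1)
        k=cv2.getStructuringElement(cv2.MORPH_ELLIPSE,(7*S//2*2+1,)*2)
        o=cv2.morphologyEx(m,cv2.MORPH_OPEN,k)
        oc=max(cv2.findContours(o,cv2.RETR_EXTERNAL,cv2.CHAIN_APPROX_NONE)[0],key=cv2.contourArea)
        (u,v),r=cv2.minEnclosingCircle(oc)
        px=lambda u,v:[(u+.5)/S-.5+x0,(v+.5)/S-.5+y0]
        C,_=ray("top",[[0,0]]);p=onplane("top",[px(u,v)],z0+.056)[0]
        d=C[:2]-p[:2];L=np.linalg.norm(d);s=.056*L/(C[2]-z0)
        ctr=p[:2]-d/L*max(0,(s-.004)/2)
        h=(m&~cv2.dilate(o,np.ones((5,5),np.uint8)))
        n,l,st,cc=cv2.connectedComponentsWithStats(h);i=1+np.argmax(st[1:,4])
        hp=onplane("top",[px(*cc[i])],z0+.040)[0]
        a=hp[:2]-ctr;out.append((ctr.round(4),round(np.degrees(np.arctan2(a[1],a[0])),1),round(np.linalg.norm(a),4),"r",round(r/S*1.19/352,4)))
    return out
E
python3 - <<'E'
from h import *
im=np.load("top0.npy");si=np.load("side0.npy")
for c in cups(im):print(c)
print("base",onplane("top",[[191.3,206.6]],.012),"finial top",onplane("top",[[191.9,204.6]],.19))
ax=onplane("top",[[191.3,206.6]],.012)[0]
for t in [(191,166),(152.8,177.8),(142.9,217.2),(211.7,232.3)]:
    p=onplane("top",[t],.161)[0];d=p-ax;print(p.round(3),np.hypot(*d[:2]),np.degrees(np.arctan2(d[1],d[0])))
print("side proj axis",proj("side",[[ax[0],ax[1],z] for z in(.012,.166,.184,.197)]))
cv2.imwrite("pics/sidez.png",cv2.resize(si[155:315,200:350,::-1],None,fx=3.7,fy=3.7,interpolation=cv2.INTER_CUBIC))
E
```

```text
(array([ 0.4576, -0.1279]), np.float64(174.0), np.float64(0.0374), 'r', 0.029)
(array([ 0.4903, -0.2506]), np.float64(-153.7), np.float64(0.0361), 'r', 0.0293)
(array([ 0.6088, -0.0957]), np.float64(15.3), np.float64(0.0386), 'r', 0.0278)
(array([ 0.6268, -0.234 ]), np.float64(35.8), np.float64(0.0369), 'r', 0.0283)
base [[0.59144573 0.22164327 0.012     ]] finial top [[0.59271723 0.1882631  0.19      ]]
[0.713 0.198 0.161] 0.12419763158463765 -11.071469860113583
[0.676 0.315 0.161] 0.1260929960196724 47.80038614487192
[0.555 0.343 0.161] 0.126707968964926 106.91693413336752
[0.509 0.132 0.161] 0.12218991520279235 -132.54460232916236
side proj axis [[264.90425429 276.39321483]
 [264.25673782 231.00175501]
 [264.172119   225.09144825]
 [264.10970543 220.73523973]]
```

View pics/sidez.png

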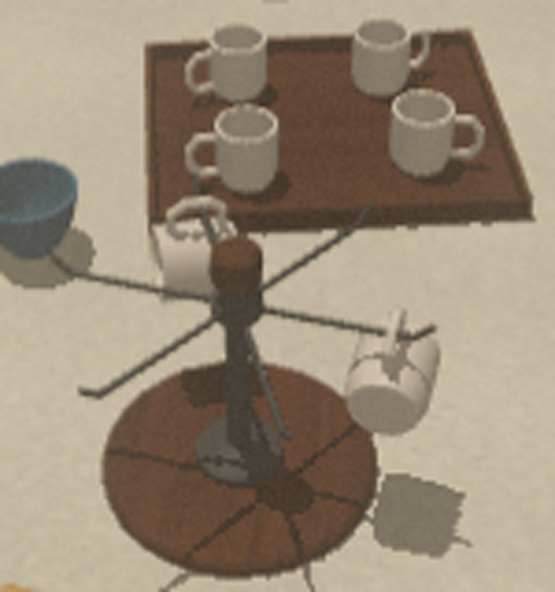

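```bash
cat >> h.py <<'E'
from scipy.spatial.transform import Rotation as Ro
def rot(yaw): # tool down, tool y at angle yaw
    a=np.radians(yaw);y=np.array([np.cos(a),np.sin(a),0]);z=np.array([0,0,-1.]);return np.c_[np.cross(y,z),y,z]
def plan(wps,g,v=.05,w=10,start=None):
    """wps: (x,y,z,yaw) TCP targets; prints rows; start=(pos,R)"""
    s=robot.sense();q=s["tool_rot"]
    p,R=start or (np.array(s["position"]),Ro.from_quat([q[1],q[2],q[3],q[0]]).as_matrix())
    yaw0=np.degrees(np.arctan2(R[1,1],R[0,1]));print("pos",p.round(4),"yaw",yaw0.round(1),"w",round(s["grip_width"],4),"f",s["finger_force"],"t",s["t"],"q7",s["qpos"][6].round(2))
    for x,y,z,yaw in wps:
        d=np.array([x,y,z])-p;dy=yaw-np.degrees(np.arctan2(R[1,1],R[0,1]))
        n=max(1,int(np.ceil(max(np.linalg.norm(d)/v,abs(dy)/w)-1e-6)))
        y1=np.degrees(np.arctan2(R[1,1],R[0,1]))
        for k in range(n):
            Rt=rot(y1+dy*(k+1)/n);rv=np.degrees(Ro.from_matrix(R.T@Rt).as_rotvec()).round(1)
            sh=(R.T@(np.array([x,y,z])-p)/(n-k)).round(4)
            print([*(sh+0.).tolist(),*(rv+0.).tolist(),g],end=",\n" if k%5<4 else "\n--\n")
            p=p+R@sh;R=R@Ro.from_rotvec(np.radians(rv)).as_matrix()
        print("==")
    return p,R
E
python3 -c "
from h import *
plan([(.40,.45,.25,5),(.592,.2235,.25,-30),(.592,.2235,.165,-30)],1)"
```

```text
pos [0.2491 0.5996 0.1975] yaw 67.4 w 0.0931 f 0.0 t 0.1 q7 -0.04
[-0.0281, -0.0115, -0.0075, -0.1, 0.0, 8.9, 1],
[-0.0295, -0.007, -0.0075, 0.0, 0.0, 8.9, 1],
[-0.0303, -0.0023, -0.0075, 0.0, 0.0, 9.0, 1],
[-0.0303, 0.0024, -0.0075, 0.0, 0.0, 8.9, 1],
[-0.0295, 0.0071, -0.0075, 0.0, 0.0, 8.9, 1]
--
[-0.028, 0.0116, -0.0075, 0.0, 0.0, 8.9, 1],
[-0.026, 0.0158, -0.0074, 0.0, 0.0, 8.9, 1],
==
[-0.0404, 0.0286, 0.0, 0.0, 0.0, 5.8, 1],
[-0.0373, 0.0325, 0.0, 0.0, 0.0, 5.9, 1],
[-0.0338, 0.0361, 0.0, 0.0, 0.0, 5.8, 1],
[-0.03, 0.0394, 0.0, 0.0, 0.0, 5.9, 1],
[-0.0257, 0.0423, 0.0001, 0.0, 0.0, 5.8, 1]
--
[-0.0214, 0.0446, 0.0, 0.0, 0.0, 5.8, 1],
==
[0.0, 0.0, 0.0425, 0.0, 0.0, 0.0, 1],
[0.0001, 0.0, 0.0425, 0.0, 0.0, 0.0, 1],
==
```

arm_command:
  plan:
    - [-0.028,-0.0115,-0.0075,0,0,8.9,1]
    - [-0.0295,-0.007,-0.0075,0,0,8.9,1]
    - [-0.0305,-0.0025,-0.0075,0,0,9,1]
    - [-0.0305,0.0025,-0.0075,0,0,8.9,1]
    - [-0.0295,0.007,-0.0075,0,0,8.9,1]

```text
t: 0.72
position: [0.3576, 0.4919, 0.2357]
tool_rot: [-0.0, 0.555, 0.832, -0.001]
force: [0.4, 0.1, -0.3]
grip_width: 0.0931
finger_force: 0.0
```

arm_command:
  plan:
    - [-0.028,0.0115,-0.0075,0,0,8.9,1]
    - [-0.026,0.016,-0.0075,0,0,8.9,1]
    - [-0.0405,0.0285,0,0,0,5.8,1]
    - [-0.0375,0.0325,0,0,0,5.9,1]
    - [-0.034,0.036,0,0,0,5.8,1]

```text
t: 1.35
position: [0.4967, 0.3352, 0.2506]
tool_rot: [-0.0, 0.781, 0.625, -0.001]
force: [0.5, 0.6, 0.4]
grip_width: 0.0929
finger_force: 0.0
```

arm_command:
  plan:
    - [-0.03,0.0395,0,0,0,5.9,1]
    - [-0.0255,0.0425,0,0,0,5.8,1]
    - [-0.0215,0.0445,0,0,0,5.8,1]
    - [0,0,0,0,0,0,1]

```text
t: 1.85
position: [0.5947, 0.2171, 0.2505]
tool_rot: [0.002, 0.868, 0.496, -0.001]
force: [-0.1, 0.9, 0.1]
grip_width: 0.093
finger_force: 0.0
```

```bash
python3 -c "
from h import *
p,R=plan([(.592,.2235,.165,-30)],1,v=.03)
im=snap('top',(120,140,260,260),5,'t1')
print(proj('top',[[.592,.2235,.184]]), robot.sense()['force'])"
```

```text
pos [0.5947 0.2171 0.2505] yaw -30.5 w 0.093 f 0.0 t 1.85 q7 -0.69
[0.0015, -0.0019, 0.0285, 0.2, 0.2, -0.2, 1],
[0.0014, -0.0018, 0.0285, 0.0, 0.0, -0.1, 1],
[0.0014, -0.0019, 0.0285, 0.0, 0.0, -0.2, 1],
==
[[180.52865218 204.87123261]] [-0.5225912   0.22932898 -0.31465018]
```

View pics/t1.png

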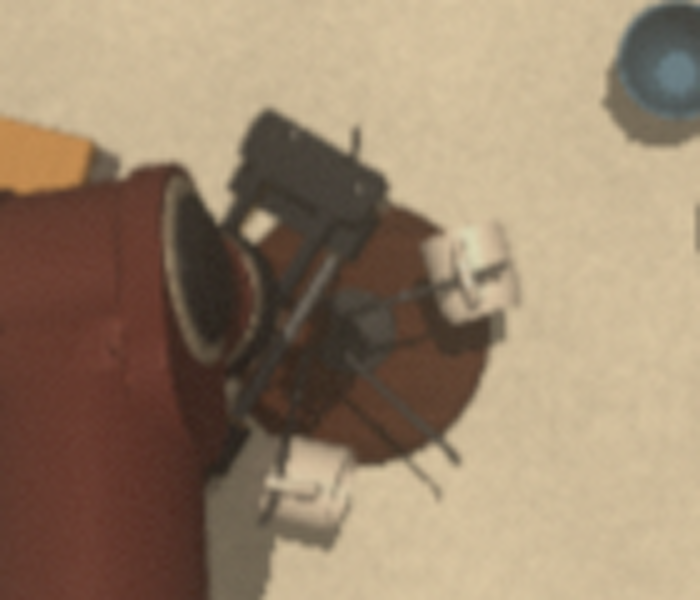

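The gripper is over the tree. The hook lines meet near pixel (183,206), which agrees with the axis at about (0.591, 0.222). I'll go down onto the finial there.

arm_command:
  plan:
    - [0.0005,-0.002,0.0285,0,0,-0.2,1]
    - [0.0005,-0.002,0.0285,0,0,-0.2,1]
    - [0,-0.002,0.0285,0,0,-0.1,1]
    - [0,0,0,0,0,0,-1]
    - [0,0,0,0,0,0,-1]
  squeeze: 20

```text
t: 2.52
position: [0.588, 0.2282, 0.1666]
tool_rot: [-0.0, 0.863, 0.505, 0.001]
force: [0.7, 0.1, 1.2]
grip_width: 0.0777
finger_force: 0.0
```

arm_command:
  plan:
    - [0,0,0,0,0,0,-1]
    - [0,0,0,0,0,0,-1]
    - [0,0,0,0,0,0,-1]

```text
t: 2.9
position: [0.588, 0.2271, 0.1661]
tool_rot: [0.0, 0.864, 0.504, 0.0]
force: [-0.4, 0.0, 0.0]
grip_width: 0.0476
finger_force: 0.0
```

arm_command:
  plan:
    - [0,0.0045,0,0,0,0,-1]
    - [0,0,0,0,0,0,-1]
    - [0,0,0,0,0,0,-1]
    - [0,0,0,0,0,0,-1]

```text
t: 3.4
position: [0.5932, 0.224, 0.1657]
tool_rot: [0.001, 0.864, 0.504, 0.001]
force: [5.1, -0.4, -2.5]
grip_width: 0.0322
finger_force: 19.7
```

arm_command:
  plan:
    - [0,0,0,0,0,-6,-1]
    - [0,0,0,0,0,-9,-1]
    - [0,0,0,0,0,-9,-1]
    - [0,0,0,0,0,0,-1]

```text
t: 3.9
position: [0.5938, 0.2238, 0.1657]
tool_rot: [0.002, 0.74, 0.673, 0.001]
force: [7.0, -1.0, -3.1]
grip_width: 0.0319
finger_force: 19.7
```

arm_command:
  plan:
    - [0,0,0,0,0,-10,-1]
    - [0,0,0,0,0,-10,-1]
    - [0,0,0,0,0,-10,-1]
    - [0,0,0,0,0,-10,-1]
    - [0,0,0,0,0,-8,-1]

```text
t: 4.53
position: [0.5948, 0.2242, 0.1657]
tool_rot: [0.003, 0.401, 0.916, 0.001]
force: [8.7, 0.6, -4.8]
grip_width: 0.0321
finger_force: 19.6
```

arm_command:
  plan:
    - [0,0,0,0,0,0,-1]
    - [0,0,0,0,0,0,-1]
    - [0,0,0,0,0,0,1]
    - [0,0,0,0,0,0,1]
    - [0,0,0,0,0,0,1]

```text
t: 5.15
position: [0.5904, 0.2253, 0.1654]
tool_rot: [-0.001, 0.402, 0.916, -0.0]
force: [-0.0, 0.5, 0.1]
grip_width: 0.0571
finger_force: 0.0
```

arm_command:
  plan:
    - [0,0,-0.03,0,0,0,1]
    - [0,0,-0.04,0,0,0,1]
    - [-0.03,-0.03,-0.01,0,0,10,1]
    - [-0.03,-0.03,0,0,0,10,1]
    - [-0.03,-0.03,0,0,0,10,1]

```text
t: 5.78
position: [0.5638, 0.1005, 0.2457]
tool_rot: [-0.0, 0.628, 0.778, -0.0]
force: [-0.4, -0.7, -0.5]
grip_width: 0.0926
finger_force: 0.0
```

arm_command:
  plan:
    - [-0.02,-0.04,0,0,0,10,1]
    - [-0.01,-0.04,0,0,0,10,1]
    - [0,0,0,0,0,10,1]
    - [0,0,0,0,0,10,1]
    - [0,0,0,0,0,10,1]

```text
t: 6.4
position: [0.4894, 0.0623, 0.2457]
tool_rot: [-0.001, 0.898, 0.44, -0.0]
force: [-0.1, -0.4, 0.6]
grip_width: 0.0932
finger_force: 0.0
```

```bash
python3 -c "
from h import *
im=snap('top',(120,150,360,270),3,'t2')
for c in cups(im):print(c)
plan([(.4903,-.2506,.2,-64)],1)"
```

```text
(array([ 0.4573, -0.1279]), np.float64(174.2), np.float64(0.0379), 'r', 0.0293)
(array([ 0.4903, -0.2508]), np.float64(-153.9), np.float64(0.0368), 'r', 0.0298)
(array([ 0.6088, -0.0957]), np.float64(15.4), np.float64(0.0391), 'r', 0.0281)
(array([ 0.6268, -0.2341]), np.float64(35.8), np.float64(0.0378), 'r', 0.0288)
pos [0.4895 0.0624 0.2456] yaw -38.0 w 0.0931 f 0.0 t 6.45 q7 -0.63
[-0.0352, 0.0276, 0.0065, -0.1, 0.0, 3.7, 1],
[-0.0333, 0.0298, 0.0065, 0.0, 0.0, 3.7, 1],
[-0.0313, 0.0319, 0.0065, 0.0, 0.0, 3.8, 1],
[-0.0292, 0.0339, 0.0065, 0.0, 0.0, 3.7, 1],
[-0.0269, 0.0357, 0.0066, 0.0, 0.0, 3.7, 1]
--
[-0.0245, 0.0374, 0.0065, 0.0, 0.0, 3.7, 1],
[-0.0221, 0.0389, 0.0066, 0.0, 0.0, 3.7, 1],
==
```

View pics/t2.png

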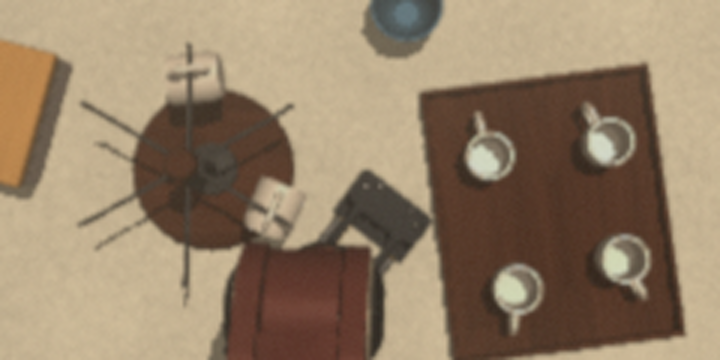

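```bash
python3 -c "
from h import *
P=onplane('top',[(183,164.3),(182,250),(147.3,184.3),(146.7,224.7),(217.7,185.3)],.161)
print(P.round(4)); 
for a in([.590,.222],[.592,.2235],[.594,.224]):
  d=P[:,:2]-a;print(np.hypot(*d.T).round(4),np.degrees(np.arctan2(d[:,1],d[:,0])).round(1))
p,R=plan([(.49,-.251,.2,-64)],1)
plan([(.49,-.251,.028,-64)],1,v=.04,start=(p,R))"
```

```text
[[0.7185 0.2226 0.161 ]
 [0.4548 0.2217 0.161 ]
 [0.6559 0.3316 0.161 ]
 [0.5317 0.3308 0.161 ]
 [0.6536 0.1146 0.161 ]]
[0.1285 0.1352 0.1279 0.1234 0.1248] [   0.3 -179.9   59.   118.2  -59.4]
[0.1265 0.1372 0.1256 0.1231 0.1251] [  -0.4 -179.2   59.4  119.4  -60.5]
[0.1245 0.1392 0.1241 0.1236 0.1246] [  -0.6 -179.    60.1  120.3  -61.4]
pos [0.4895 0.0624 0.2456] yaw -38.0 w 0.0931 f 0.0 t 6.45 q7 -0.63
[-0.0353, 0.0276, 0.0065, -0.1, 0.0, 3.7, 1],
[-0.0334, 0.0298, 0.0065, 0.0, 0.0, 3.7, 1],
[-0.0314, 0.0319, 0.0065, 0.0, 0.0, 3.8, 1],
[-0.0292, 0.0339, 0.0065, 0.0, 0.0, 3.7, 1],
[-0.027, 0.0357, 0.0066, 0.0, 0.0, 3.7, 1]
--
[-0.0246, 0.0374, 0.0065, 0.0, 0.0, 3.7, 1],
[-0.0221, 0.0389, 0.0066, 0.0, 0.0, 3.7, 1],
==
pos [ 0.49  -0.251  0.2  ] yaw -64.0 w 0.0931 f 0.0 t 6.45 q7 -0.63
[0.0, 0.0, 0.0344, 0.0, 0.0, 0.0, 1],
[0.0, 0.0, 0.0344, 0.0, 0.0, 0.0, 1],
[0.0, 0.0, 0.0344, 0.0, 0.0, 0.0, 1],
[0.0, 0.0, 0.0344, 0.0, 0.0, 0.0, 1],
[0.0, -0.0001, 0.0344, 0.0, 0.0, 0.0, 1]
--
==
```

arm_command:
  plan:
    - [-0.035,0.0275,0.0065,0,0,3.7,1]
    - [-0.0335,0.03,0.0065,0,0,3.7,1]
    - [-0.0315,0.032,0.0065,0,0,3.8,1]
    - [-0.029,0.034,0.0065,0,0,3.7,1]
    - [-0.027,0.0355,0.0065,0,0,3.7,1]

```text
t: 7.08
position: [0.4925, -0.1625, 0.2129]
tool_rot: [-0.001, 0.956, 0.292, 0.0]
force: [0.6, -0.4, 0.6]
grip_width: 0.0931
finger_force: 0.0
```

arm_command:
  plan:
    - [-0.0245,0.0375,0.0065,0,0,3.7,1]
    - [-0.022,0.039,0.0065,0,0,3.7,1]
    - [0,0,0,0,0,0,1]
    - [0,0,0,0,0,0,1]

```text
t: 7.58
position: [0.494, -0.2501, 0.1998]
tool_rot: [-0.001, 0.973, 0.231, -0.0]
force: [-0.1, 1.1, -0.8]
grip_width: 0.0932
finger_force: 0.0
```

```bash
python3 -c "
from h import *
plan([(.49,-.251,.028,-64)],1,v=.045)"
```

```text
pos [ 0.494  -0.2501  0.1998] yaw -63.3 w 0.0932 f 0.0 t 7.575 q7 -0.34
[-0.001, -0.0002, 0.0429, -0.1, 0.0, 0.2, 1],
[-0.001, -0.0002, 0.043, 0.0, 0.0, 0.1, 1],
[-0.001, -0.0002, 0.0429, 0.0, 0.0, 0.2, 1],
[-0.001, -0.0003, 0.043, 0.0, 0.0, 0.2, 1],
==
```

arm_command:
  plan:
    - [-0.001,0,0.043,0,0,0.2,1]
    - [-0.001,0,0.043,0,0,0.1,1]
    - [-0.001,0,0.043,0,0,0.2,1]
    - [-0.001,0,0.043,0,0,0.2,1]
    - [0,0,0,0,0,0,1]
  squeeze: 8

```text
t: 8.2
position: [0.4889, -0.2495, 0.0258]
tool_rot: [-0.003, 0.974, 0.225, -0.002]
force: [-0.0, -0.5, 0.7]
grip_width: 0.0931
finger_force: 0.0
```

arm_command:
  plan:
    - [0,0,0,0,0,0,-0.2]
    - [0,0,0,0,0,0,-0.2]
    - [0,0,0,0,0,0,-0.2]
    - [0,0,0,0,0,0,-0.2]
    - [0,0,0,0,0,0,-0.2]

```text
t: 8.82
position: [0.4903, -0.2523, 0.0285]
tool_rot: [-0.001, 0.975, 0.224, 0.0]
force: [-1.2, 2.0, 4.6]
grip_width: 0.0544
finger_force: 8.0
```

arm_command:
  plan:
    - [0,0,0,0,0,0,-0.2]
    - [0,0,0,0,0,0,-0.2]

```text
t: 9.07
position: [0.4904, -0.2523, 0.0284]
tool_rot: [-0.001, 0.975, 0.224, 0.0]
force: [-1.5, 2.6, 6.2]
grip_width: 0.054
finger_force: 8.0
```

```bash
python3 -c "
from h import *
p,R=plan([(.49,-.2523,.149,-64),(.44,0,.149,-32),(.435,.260,.149,0)],-.2,v=.04)"
```

```text
pos [ 0.4904 -0.2523  0.0284] yaw -64.1 w 0.054 f 8.000296652026009 t 9.075 q7 -0.2
[-0.0001, -0.0001, -0.0301, -0.1, 0.0, 0.0, -0.2],
[-0.0001, 0.0, -0.0302, 0.0, 0.0, -0.1, -0.2],
[0.0, 0.0, -0.0301, 0.0, 0.0, 0.0, -0.2],
[-0.0001, -0.0001, -0.0302, 0.0, 0.0, 0.0, -0.2],
==
[0.0094, -0.0355, 0.0, 0.0, 0.0, -4.6, -0.2],
[0.0122, -0.0347, 0.0, 0.0, 0.0, -4.6, -0.2],
[0.0149, -0.0336, 0.0, 0.0, 0.0, -4.5, -0.2],
[0.0175, -0.0323, 0.0, 0.0, 0.0, -4.6, -0.2],
[0.02, -0.0308, 0.0, 0.0, 0.0, -4.6, -0.2]
--
[0.0225, -0.0291, 0.0, 0.0, 0.0, -4.6, -0.2],
[0.0247, -0.0272, 0.0, 0.0, 0.0, -4.5, -0.2],
==
[0.0311, -0.0203, 0.0, 0.0, 0.0, -4.6, -0.2],
[0.0326, -0.0177, 0.0, 0.0, 0.0, -4.6, -0.2],
[0.034, -0.0151, 0.0, 0.0, 0.0, -4.5, -0.2],
[0.035, -0.0124, 0.0, 0.0, 0.0, -4.6, -0.2],
[0.0359, -0.0095, 0.0, 0.0, 0.0, -4.6, -0.2]
--
[0.0366, -0.0066, 0.0, 0.0, 0.0, -4.6, -0.2],
[0.0369, -0.0036, 0.0, 0.0, 0.0, -4.5, -0.2],
==
```

arm_command:
  plan:
    - [0,0,-0.015,0,0,0,-0.2]
    - [0,0,-0.03,0,0,0,-0.2]
    - [0,0,-0.03,0,0,0,-0.2]
    - [0,0,-0.03,0,0,0,-0.2]
    - [0,0,-0.0155,0,0,0,-0.2]

```text
t: 9.7
position: [0.491, -0.2543, 0.1506]
tool_rot: [0.002, 0.975, 0.223, 0.001]
force: [-0.4, 0.4, -0.6]
grip_width: 0.0542
finger_force: 8.0
```

arm_command:
  plan:
    - [0.0095,-0.0355,0,0,0,-4.6,-0.2]
    - [0.012,-0.0345,0,0,0,-4.6,-0.2]
    - [0.015,-0.0335,0,0,0,-4.5,-0.2]
    - [0.0175,-0.0325,0,0,0,-4.6,-0.2]
    - [0.02,-0.031,0,0,0,-4.6,-0.2]

```text
t: 10.32
position: [0.4545, -0.0719, 0.1484]
tool_rot: [0.0, 0.91, 0.414, -0.0]
force: [0.3, -0.6, -1.0]
grip_width: 0.054
finger_force: 8.0
```

arm_command:
  plan:
    - [0.0225,-0.029,0,0,0,-4.6,-0.2]
    - [0.0245,-0.027,0,0,0,-4.5,-0.2]
    - [0.031,-0.0205,0,0,0,-4.6,-0.2]
    - [0.0325,-0.0175,0,0,0,-4.6,-0.2]
    - [0.034,-0.015,0,0,0,-4.5,-0.2]

```text
t: 10.95
position: [0.4391, 0.111, 0.1485]
tool_rot: [0.0, 0.811, 0.585, -0.0]
force: [0.9, 0.4, -0.7]
grip_width: 0.054
finger_force: 8.0
```

arm_command:
  plan:
    - [0.035,-0.0125,0,0,0,-4.6,-0.2]
    - [0.036,-0.0095,0,0,0,-4.6,-0.2]
    - [0.0365,-0.0065,0,0,0,-4.6,-0.2]
    - [0.037,-0.0035,0,0,0,-4.5,-0.2]
    - [0,0,0,0,0,0,-0.2]

```text
t: 11.58
position: [0.436, 0.2623, 0.1481]
tool_rot: [-0.001, 0.706, 0.708, 0.0]
force: [0.5, -0.5, -2.1]
grip_width: 0.0544
finger_force: 8.0
```

```bash
python3 -c "
from h import *
plan([(.4354,.26,.149,0)],-.2,v=.04)
im=snap('side',(210,170,370,320),4,'s1')
print(proj('side',[[.593-.124,.2235,.161],[.435,.2235,.156],[.435,.2235,.1705],[.435,.2235,.1415],[.435,.26,.184],[.593,.2235,.15]]))"
```

```text
pos [0.436  0.2623 0.1481] yaw 0.2 w 0.0544 f 7.9997755264048465 t 11.575 q7 -0.41
[-0.0023, -0.0006, -0.0009, 0.0, -0.1, 0.2, -0.2],
==
[[317.3092229  235.02568762]
 [331.97877442 237.15248381]
 [332.5548302  232.43700694]
 [331.41246776 241.77919049]
 [334.34575059 238.93908071]
 [263.61547003 236.65215486]]
```

View pics/s1.png

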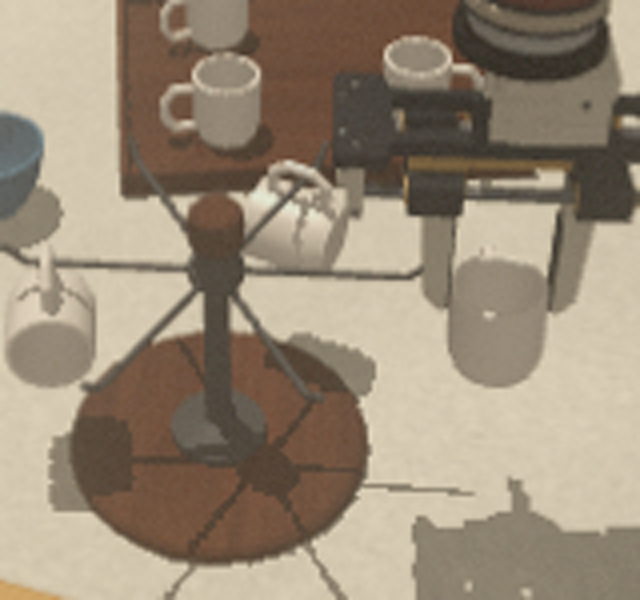

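Side view: the hook tip is at about (315,236) and the held cup's rim is centred near (335,238), both as predicted. I'll move in along the wire.

arm_command:
  plan:
    - [-0.002,0.01,-0.0005,0,0,0,-0.2]
    - [0,0.012,0,0,0,0,-0.2]
    - [0,0.012,0,0,0,0,-0.2]
    - [0,0.012,0,0,0,0,-0.2]
    - [0,0.01,0,0,0,0,-0.2]

```text
t: 12.25
position: [0.4937, 0.2565, 0.149]
tool_rot: [0.0, 0.708, 0.706, -0.0]
force: [-0.9, -0.8, -1.5]
grip_width: 0.0541
finger_force: 8.0
```

arm_command:
  plan:
    - [0,0,0,0,0,0,-0.2]
    - [0,0,0,0,0,0,-0.2]

```text
t: 12.5
position: [0.4922, 0.2568, 0.1489]
tool_rot: [-0.0, 0.708, 0.706, -0.0]
force: [-0.1, -0.2, -1.1]
grip_width: 0.054
finger_force: 8.0
```

```bash
python3 -c "
from h import *
im=snap('top',(140,180,220,260),7,'t3')
print(robot.sense()['position'],robot.sense()['force'])
print((proj('top',[[.493,.2235,.15],[.493,.2235,.163],[.593-.124,.2235,.161],[.493,.26,.184]])-[140,180])*7)"
```

```text
[0.49207544 0.25687367 0.14895792] [ 0.73397358  0.50377493 -0.47564368]
[[296.26865324 400.57050919]
 [290.21289174 402.35053596]
 [290.31595374 457.30677698]
 [194.60012372 405.182589  ]]
```

View pics/t3.png

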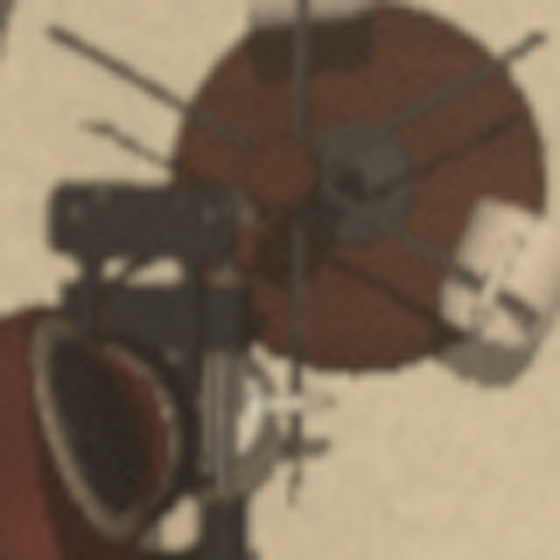

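Top view: the handle crosses the wire at about crop (295,402), with the wire inside the opening. I'll centre it, lower until it touches, then let go.

arm_command:
  plan:
    - [0.002,0,0,0,0,0,-0.2]
    - [0,0,0.005,0,0,0,-0.2]
    - [0,0,0.005,0,0,0,-0.2]
    - [0,0,0.003,0,0,0,-0.2]
    - [0,0,0,0,0,0,-0.2]

```text
t: 13.18
position: [0.4924, 0.2586, 0.1356]
tool_rot: [-0.0, 0.708, 0.706, -0.0]
force: [-0.8, -0.5, -1.3]
grip_width: 0.0537
finger_force: 8.0
```

arm_command:
  plan:
    - [0,0,0.002,0,0,0,-0.2]
    - [0,0,0.002,0,0,0,-0.2]
    - [0,0,0,0,0,0,-0.2]

```text
t: 13.55
position: [0.4926, 0.2587, 0.1319]
tool_rot: [-0.0, 0.708, 0.706, -0.0]
force: [-0.3, -0.5, -1.2]
grip_width: 0.054
finger_force: 8.0
```

arm_command:
  plan:
    - [0,0,0,0,0,0,0.5]
    - [0,0,0,0,0,0,0.5]
    - [0,0,0,0,0,0,0.5]
    - [0,0,0,0,0,0,0.5]
    - [0,0,0,0,0,0,0.5]

```text
t: 14.18
position: [0.4927, 0.2587, 0.1321]
tool_rot: [0.0, 0.708, 0.706, 0.0]
force: [-0.5, -0.4, 0.2]
grip_width: 0.0695
finger_force: 0.0
```

```bash
python3 -c "
from h import *
im=snap('side',(240,190,370,290),5,'s2')"
```

```text
(no output)
```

View pics/s2.png

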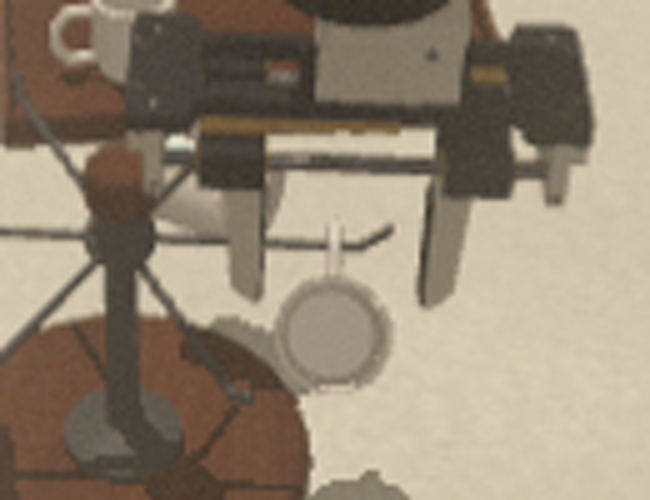

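The first cup hangs freely at hook 6, at crop (333,335). Next I go up to the finial and turn the tree another 60°.

```bash
python3 -c "
from h import *
p,R=plan([(.4927,.2587,.255,0),(.593,.2235,.25,-45)],1,v=.035)"
```

```text
pos [0.4927 0.2587 0.1321] yaw -0.2 w 0.0701 f 0.0 t 14.225 q7 -0.35
[0.0, 0.0, -0.0307, 0.0, 0.0, 0.0, 1],
[0.0, 0.0, -0.0307, 0.0, 0.0, -0.1, 1],
[0.0, 0.0, -0.0308, 0.0, 0.0, 0.0, 1],
[0.0, 0.0, -0.0307, 0.0, 0.0, -0.1, 1],
==
[-0.0071, 0.0201, 0.001, 0.0, 0.0, 9.0, 1],
[-0.0038, 0.0209, 0.001, 0.0, 0.0, 9.0, 1],
[-0.0005, 0.0212, 0.001, 0.0, 0.0, 9.0, 1],
[0.0028, 0.0211, 0.001, 0.0, 0.0, 9.0, 1],
[0.0061, 0.0204, 0.001, 0.0, 0.0, 9.0, 1]
--
==
```

arm_command:
  plan:
    - [0,0,-0.031,0,0,0,0.5]
    - [0,0,-0.031,0,0,0,0.5]
    - [0,0,-0.031,0,0,0,0.5]
    - [0,0,-0.031,0,0,0,0.5]

```text
t: 14.72
position: [0.4925, 0.2586, 0.2571]
tool_rot: [-0.0, 0.708, 0.706, -0.0]
force: [-0.4, -0.7, -0.9]
grip_width: 0.0695
finger_force: 0.0
```

arm_command:
  plan:
    - [-0.007,0.02,0.001,0,0,9,0.5]
    - [-0.004,0.021,0.001,0,0,9,0.5]
    - [-0.0005,0.021,0.001,0,0,9,0.5]
    - [0.003,0.021,0.001,0,0,9,0.5]
    - [0.006,0.0205,0.001,0,0,9,0.5]

```text
t: 15.35
position: [0.5932, 0.2231, 0.2509]
tool_rot: [-0.0, 0.925, 0.379, -0.0]
force: [-0.1, -0.8, -0.3]
grip_width: 0.07
finger_force: 0.0
```

arm_command:
  plan:
    - [0,0,0,0,0,0,0.5]
    - [0,0,0,0,0,0,0.5]

```text
t: 15.6
position: [0.5918, 0.2238, 0.2509]
tool_rot: [-0.0, 0.924, 0.383, -0.0]
force: [0.3, 1.0, -0.1]
grip_width: 0.0697
finger_force: 0.0
```

```bash
python3 -c "
from h import *
p,R=plan([(.593,.2235,.166,-45)],0.5,v=.03)"
```

```text
pos [0.5918 0.2238 0.2509] yaw -45.0 w 0.0697 f 0.0 t 15.6 q7 -0.94
[0.0002, 0.0004, 0.0283, -0.1, 0.0, 0.0, 0.5],
[0.0002, 0.0003, 0.0283, 0.0, 0.0, 0.0, 0.5],
[0.0002, 0.0003, 0.0283, 0.0, 0.0, 0.0, 0.5],
==
```

arm_command:
  plan:
    - [0,0.0005,0.0285,0,0,0,0.5]
    - [0,0.0005,0.0285,0,0,0,0.5]
    - [0,0,0.0285,0,0,0,0.5]
    - [0,0,0,0,0,0,-1]
    - [0,0,0,0,0,0,-1]
  squeeze: 20

```text
t: 16.23
position: [0.5938, 0.2231, 0.167]
tool_rot: [-0.0, 0.924, 0.382, 0.001]
force: [-0.7, -0.5, 0.2]
grip_width: 0.0543
finger_force: 0.0
```

arm_command:
  plan:
    - [0,0,0,0,0,0,-1]
    - [0,0,0,0,0,0,-1]
    - [0,0,0,0,0,0,-1]

```text
t: 16.6
position: [0.5927, 0.2241, 0.1666]
tool_rot: [-0.001, 0.924, 0.382, 0.0]
force: [-2.3, 1.3, 5.6]
grip_width: 0.0316
finger_force: 20.2
```

arm_command:
  plan:
    - [0,0,0,0,0,-5,-1]
    - [0,0,0,0,0,-8,-1]
    - [0,0,0,0,0,-8,-1]
    - [0,0,0,0,0,-9,-1]
    - [0,0,0,0,0,-9,-1]

```text
t: 17.23
position: [0.5938, 0.2235, 0.1666]
tool_rot: [-0.0, 0.742, 0.67, 0.001]
force: [-0.7, 1.7, 2.5]
grip_width: 0.032
finger_force: 20.1
```

arm_command:
  plan:
    - [0,0,0,0,0,-9,-1]
    - [0,0,0,0,0,-7,-1]
    - [0,0,0,0,0,-5,-1]
    - [0,0,0,0,0,0,-1]
    - [0,0,0,0,0,0,-1]

```text
t: 17.85
position: [0.5944, 0.2235, 0.1666]
tool_rot: [0.001, 0.61, 0.792, 0.002]
force: [-0.4, 2.3, 6.1]
grip_width: 0.0316
finger_force: 20.2
```

arm_command:
  plan:
    - [0,0,0,0,0,0,1]
    - [0,0,0,0,0,0,1]
    - [0,0,-0.03,0,0,0,1]
    - [0,0,-0.04,0,0,0,1]
    - [0,0,-0.01,0,0,8,1]

```text
t: 18.48
position: [0.5947, 0.2215, 0.2478]
tool_rot: [0.001, 0.666, 0.746, 0.001]
force: [1.1, 0.3, 0.4]
grip_width: 0.0767
finger_force: 0.0
```

```bash
python3 -c "
from h import *
im=robot.read_camera('top')
for c in cups(im):print(c)
plan([(.4576,.02,.22,-60),(.457,-.128,.2,-96)],1)"
```

```text
(array([ 0.4576, -0.1276]), np.float64(174.6), np.float64(0.0383), 'r', 0.0296)
(array([ 0.6089, -0.0957]), np.float64(15.4), np.float64(0.0396), 'r', 0.0285)
(array([ 0.6268, -0.2338]), np.float64(35.3), np.float64(0.0383), 'r', 0.0294)
pos [0.5947 0.2218 0.248 ] yaw 6.3 w 0.0811 f 0.0 t 18.525 q7 -0.17
[-0.0265, -0.0227, 0.0039, 0.2, 0.0, 9.5, 1],
[-0.0299, -0.018, 0.004, 0.0, 0.0, 9.5, 1],
[-0.0324, -0.0128, 0.004, 0.0, 0.0, 9.4, 1],
[-0.0341, -0.0073, 0.004, 0.0, 0.0, 9.5, 1],
[-0.0348, -0.0016, 0.004, 0.0, 0.0, 9.5, 1]
--
[-0.0346, 0.0042, 0.004, 0.0, 0.0, 9.5, 1],
[-0.0334, 0.0098, 0.0039, 0.0, 0.0, 9.4, 1],
==
[-0.0187, 0.032, 0.005, 0.0, 0.0, 9.0, 1],
[-0.0134, 0.0345, 0.005, 0.0, 0.0, 9.0, 1],
[-0.0079, 0.0361, 0.005, 0.0, 0.0, 9.0, 1],
[-0.0021, 0.0369, 0.005, 0.0, 0.0, 9.0, 1],
==
```

arm_command:
  plan:
    - [-0.0265,-0.0225,0.004,0,0,9.5,1]
    - [-0.03,-0.018,0.004,0,0,9.5,1]
    - [-0.0325,-0.013,0.004,0,0,9.5,1]
    - [-0.034,-0.0075,0.004,0,0,9.5,1]
    - [-0.035,-0.0015,0.004,0,0,9.5,1]

```text
t: 19.15
position: [0.4947, 0.0756, 0.2244]
tool_rot: [0.0, 0.91, 0.415, -0.001]
force: [0.2, 0.4, -0.2]
grip_width: 0.0929
finger_force: 0.0
```

arm_command:
  plan:
    - [-0.0345,0.004,0.004,0,0,9.5,1]
    - [-0.0335,0.01,0.004,0,0,9.5,1]
    - [-0.0185,0.032,0.005,0,0,9,1]
    - [-0.0135,0.0345,0.005,0,0,9,1]
    - [-0.008,0.036,0.005,0,0,9,1]

```text
t: 19.77
position: [0.4564, -0.0928, 0.2016]
tool_rot: [0.0, 1.0, 0.027, -0.001]
force: [0.2, -0.8, 0.0]
grip_width: 0.0926
finger_force: 0.0
```

arm_command:
  plan:
    - [-0.002,0.037,0.005,0,0,8.5,1]
    - [0,0,0,0,0,0,1]
    - [0,0,0,0,0,0,1]

```text
t: 20.15
position: [0.4572, -0.1277, 0.1969]
tool_rot: [-0.0, 0.999, -0.044, -0.001]
force: [0.2, 1.5, 1.0]
grip_width: 0.0933
finger_force: 0.0
```

```bash
python3 -c "
from h import *
im=robot.read_camera('top');cv2.imwrite('pics/t4.png',cv2.resize(im[140:270,120:270,::-1],None,fx=4,fy=4,interpolation=cv2.INTER_CUBIC))
plan([(.4575,-.1278,.028,-95.4)],1,v=.045)"
```

```text
pos [ 0.4575 -0.1272  0.197 ] yaw -95.0 w 0.0932 f 0.0 t 20.2 q7 -1.05
[0.0001, 0.0002, 0.0423, 0.0, 0.1, 0.1, 1],
[0.0, 0.0002, 0.0422, 0.0, 0.0, 0.1, 1],
[0.0, 0.0002, 0.0423, 0.0, 0.0, 0.1, 1],
[0.0, 0.0001, 0.0422, 0.0, 0.0, 0.1, 1],
==
```

View pics/t4.png

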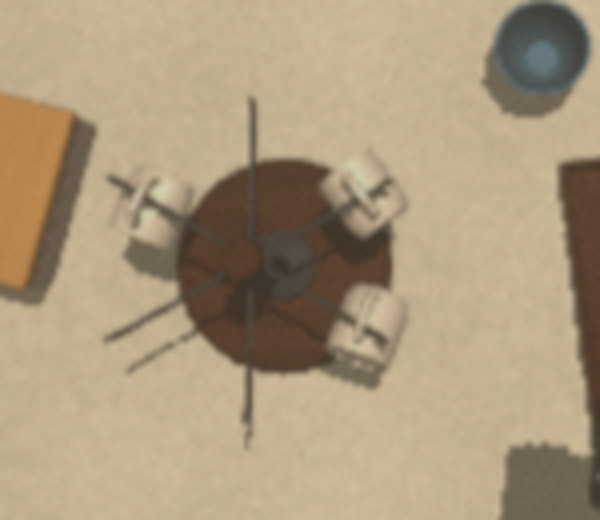

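Hook 5 now points to the front, running from crop (250,290) to (247,430). Hook 4 is free at the lower left, and the three hung cups are in place. Gripping cup A.

arm_command:
  plan:
    - [0,0,0.0425,0,0,0.1,1]
    - [0,0,0.0425,0,0,0.1,1]
    - [0,0,0.0425,0,0,0.1,1]
    - [0,0,0.0415,0,0,0.1,1]
    - [0,0,0,0,0,0,1]
  squeeze: 8

```text
t: 20.82
position: [0.4559, -0.1264, 0.0266]
tool_rot: [-0.001, 0.999, -0.047, -0.003]
force: [0.7, 0.2, 1.1]
grip_width: 0.0932
finger_force: 0.0
```

arm_command:
  plan:
    - [0,0,0,0,0,0,-0.2]
    - [0,0,0,0,0,0,-0.2]
    - [0,0,0,0,0,0,-0.2]
    - [0,0,0,0,0,0,-0.2]
    - [0,0,0,0,0,0,-0.2]

```text
t: 21.45
position: [0.4583, -0.1281, 0.029]
tool_rot: [-0.0, 0.999, -0.048, 0.0]
force: [-0.1, 1.0, 2.8]
grip_width: 0.0542
finger_force: 8.0
```

arm_command:
  plan:
    - [0,0,0,0,0,0,-0.2]
    - [0,0,0,0,0,0,-0.2]

```text
t: 21.7
position: [0.4583, -0.128, 0.0289]
tool_rot: [-0.0, 0.999, -0.048, 0.0]
force: [-0.0, 2.0, 5.3]
grip_width: 0.0543
finger_force: 8.0
```

```bash
python3 -c "
from h import *
p,R=plan([(.4575,-.1278,.15,-95.4),(.435,.07,.15,-47),(.435,.260,.15,0)],-.2,v=.04)"
```

```text
pos [ 0.4583 -0.128   0.0289] yaw -95.5 w 0.0543 f 8.000328299822286 t 21.7 q7 -0.81
[-0.0002, -0.0001, -0.0303, -0.1, 0.0, 0.0, -0.2],
[-0.0002, 0.0, -0.0303, 0.0, 0.0, -0.1, -0.2],
[-0.0002, 0.0, -0.0302, 0.0, 0.0, 0.0, -0.2],
[-0.0001, 0.0, -0.0303, 0.0, 0.0, 0.0, -0.2],
==
[-0.0082, -0.039, 0.0, 0.0, 0.0, -9.7, -0.2],
[-0.0016, -0.0398, 0.0, 0.1, 0.0, -9.7, -0.2],
[0.0052, -0.0395, 0.0, 0.0, 0.0, -9.7, -0.2],
[0.0117, -0.038, 0.0, 0.0, 0.0, -9.6, -0.2],
[0.0179, -0.0355, 0.0001, 0.0, 0.0, -9.7, -0.2]
--
==
[0.0259, -0.0278, 0.0, 0.0, -0.1, -9.4, -0.2],
[0.0301, -0.0232, 0.0, 0.0, 0.0, -9.4, -0.2],
[0.0335, -0.018, 0.0, 0.0, 0.0, -9.4, -0.2],
[0.036, -0.0123, 0.0, 0.0, 0.0, -9.4, -0.2],
[0.0375, -0.0062, -0.0001, 0.0, 0.0, -9.4, -0.2]
--
==
```

arm_command:
  plan:
    - [0,0,-0.015,0,0,0,-0.2]
    - [0,0,-0.03,0,0,0,-0.2]
    - [0,0,-0.03,0,0,0,-0.2]
    - [0,0,-0.03,0,0,0,-0.2]
    - [0,0,-0.016,0,0,0,-0.2]

```text
t: 22.32
position: [0.4579, -0.1294, 0.1515]
tool_rot: [0.001, 0.999, -0.049, 0.001]
force: [-0.3, 0.4, -1.0]
grip_width: 0.054
finger_force: 8.0
```

arm_command:
  plan:
    - [-0.008,-0.039,0,0,0,-9.7,-0.2]
    - [-0.0015,-0.04,0,0,0,-9.7,-0.2]
    - [0.005,-0.0395,0,0,0,-9.7,-0.2]
    - [0.0115,-0.038,0,0,0,-9.6,-0.2]
    - [0.018,-0.0355,0,0,0,-9.7,-0.2]

```text
t: 22.95
position: [0.4353, 0.0698, 0.15]
tool_rot: [0.001, 0.93, 0.367, 0.0]
force: [-0.2, -0.2, -0.4]
grip_width: 0.054
finger_force: 8.0
```

arm_command:
  plan:
    - [0.026,-0.028,0,0,0,-9.4,-0.2]
    - [0.03,-0.023,0,0,0,-9.4,-0.2]
    - [0.0335,-0.018,0,0,0,-9.4,-0.2]
    - [0.036,-0.0125,0,0,0,-9.4,-0.2]
    - [0.0375,-0.006,0,0,0,-9.4,-0.2]

```text
t: 23.58
position: [0.4363, 0.2597, 0.1499]
tool_rot: [0.001, 0.707, 0.708, -0.0]
force: [0.3, -0.2, -0.8]
grip_width: 0.054
finger_force: 8.0
```

arm_command:
  plan:
    - [0,0,0,0,0,0,-0.2]
    - [0,0,0,0,0,0,-0.2]

```text
t: 23.82
position: [0.4362, 0.2579, 0.1495]
tool_rot: [0.001, 0.709, 0.705, -0.001]
force: [0.3, 0.0, -0.7]
grip_width: 0.0541
finger_force: 8.0
```

```bash
python3 -c "
from h import *
plan([(.493,.26,.149,0)],-.2,v=.012)"
```

```text
pos [0.4362 0.2579 0.1495] yaw -0.3 w 0.0541 f 7.999721859523561 t 23.825 q7 -0.45
[0.0005, 0.0114, 0.0001, 0.0, 0.1, -0.1, -0.2],
[0.0004, 0.0113, 0.0001, 0.0, 0.0, 0.0, -0.2],
[0.0005, 0.0114, 0.0001, 0.0, 0.0, -0.1, -0.2],
[0.0004, 0.0113, 0.0001, 0.0, 0.0, 0.0, -0.2],
[0.0005, 0.0114, 0.0001, 0.0, 0.0, -0.1, -0.2]
--
==
```

arm_command:
  plan:
    - [0.0005,0.0115,0,0,0,0,-0.2]
    - [0.0005,0.0115,0,0,0,0,-0.2]
    - [0,0.0115,0,0,0,0,-0.2]
    - [0,0.0115,0,0,0,0,-0.2]
    - [0,0.011,0,0,0,0,-0.2]

```text
t: 24.45
position: [0.4941, 0.2602, 0.1494]
tool_rot: [0.0, 0.708, 0.706, -0.0]
force: [-0.4, 0.2, -1.5]
grip_width: 0.0541
finger_force: 8.0
```

arm_command:
  plan:
    - [0,0,0,0,0,0,-0.2]
    - [0,0,0.005,0,0,0,-0.2]
    - [0,0,0.005,0,0,0,-0.2]
    - [0,0,0.003,0,0,0,-0.2]
    - [0,0,0,0,0,0,-0.2]

```text
t: 25.08
position: [0.4928, 0.2603, 0.1362]
tool_rot: [-0.0, 0.708, 0.706, -0.0]
force: [-0.7, -0.3, -1.2]
grip_width: 0.0541
finger_force: 8.0
```

arm_command:
  plan:
    - [0,0,0.002,0,0,0,-0.2]
    - [0,0,0.002,0,0,0,-0.2]
    - [0,0,0,0,0,0,-0.2]

```text
t: 25.45
position: [0.4931, 0.2603, 0.1324]
tool_rot: [-0.0, 0.708, 0.706, -0.0]
force: [-0.1, 0.3, -0.8]
grip_width: 0.0547
finger_force: 8.0
```

```bash
python3 -c "
from h import *
im=snap('top',(140,180,220,260),7,'t5')"
```

```text
(no output)
```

View pics/t5.png

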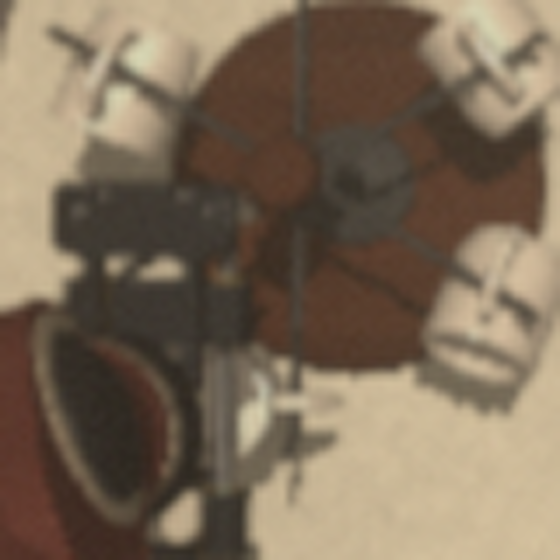

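arm_command:
  plan:
    - [0,0,0,0,0,0,0.5]
    - [0,0,0,0,0,0,0.5]
    - [0,0,0,0,0,0,0.5]
    - [0,0,0,0,0,0,0.5]
    - [0,0,0,0,0,0,0.5]

```text
t: 26.12
position: [0.4932, 0.2604, 0.1326]
tool_rot: [0.0, 0.708, 0.706, -0.0]
force: [0.3, 0.3, 0.2]
grip_width: 0.07
finger_force: 0.0
```

arm_command:
  plan:
    - [0,0,-0.031,0,0,0,0.5]
    - [0,0,-0.031,0,0,0,0.5]
    - [0,0,-0.031,0,0,0,0.5]
    - [0,0,-0.031,0,0,0,0.5]

```text
t: 26.62
position: [0.493, 0.2603, 0.2576]
tool_rot: [-0.0, 0.708, 0.706, -0.0]
force: [-0.5, 0.1, 0.1]
grip_width: 0.0698
finger_force: 0.0
```

arm_command:
  plan:
    - [-0.007,0.02,0.001,0,0,9,0.5]
    - [-0.004,0.021,0.001,0,0,9,0.5]
    - [-0.001,0.021,0.001,0,0,9,0.5]
    - [0.002,0.021,0.001,0,0,9,0.5]
    - [0.005,0.0205,0.001,0,0,9,0.5]

```text
t: 27.25
position: [0.5924, 0.2225, 0.2514]
tool_rot: [-0.0, 0.925, 0.379, -0.0]
force: [-0.2, 0.0, -0.4]
grip_width: 0.0699
finger_force: 0.0
```

arm_command:
  plan:
    - [0,0,0,0,0,0,0.5]
    - [0,0,0,0,0,0,0.5]

```text
t: 27.5
position: [0.5911, 0.2233, 0.2514]
tool_rot: [-0.0, 0.924, 0.383, -0.0]
force: [-0.6, 0.2, 0.1]
grip_width: 0.0699
finger_force: 0.0
```

```bash
python3 -c "
from h import *
p,R=plan([(.5935,.2236,.166,-45)],0.5,v=.03)
im=snap('side',(210,170,370,320),4,'s3')"
```

```text
pos [0.5911 0.2233 0.2514] yaw -45.0 w 0.0699 f 0.0 t 27.5 q7 -0.97
[0.0006, 0.0005, 0.0285, -0.1, 0.0, 0.0, 0.5],
[0.0007, 0.0005, 0.0284, 0.0, 0.0, 0.0, 0.5],
[0.0006, 0.0005, 0.0285, 0.0, 0.0, 0.0, 0.5],
==
```

View pics/s3.png

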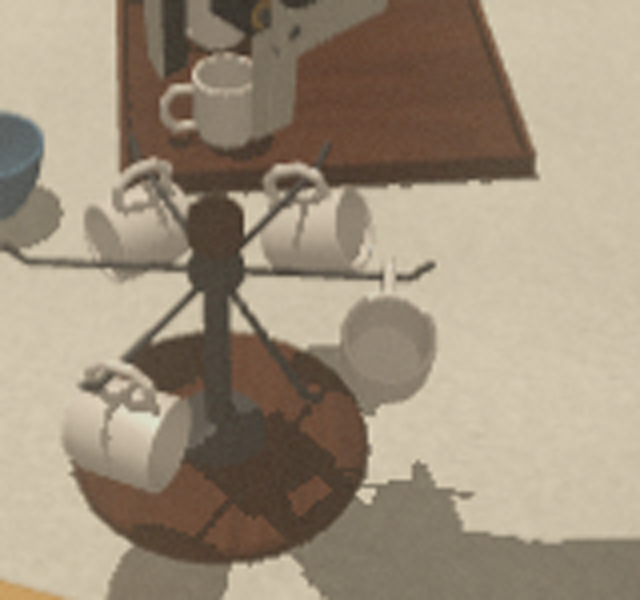

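Side view: the second cup hangs on hook 5 at crop (388,340), and the three others are in place. Turning another 60°.

arm_command:
  plan:
    - [0.0005,0.0005,0.0285,0,0,0,0.5]
    - [0.0005,0.0005,0.0285,0,0,0,0.5]
    - [0.0005,0.0005,0.0285,0,0,0,0.5]
    - [0,0,0,0,0,0,-1]
    - [0,0,0,0,0,0,-1]
  squeeze: 20

```text
t: 28.18
position: [0.5946, 0.2232, 0.1674]
tool_rot: [-0.0, 0.924, 0.382, 0.001]
force: [0.3, -0.2, 0.2]
grip_width: 0.0539
finger_force: 0.0
```

arm_command:
  plan:
    - [0,0,0,0,0,0,-1]
    - [0,0,0,0,0,0,-1]
    - [0,0,0,0,0,0,-1]

```text
t: 28.55
position: [0.5932, 0.2245, 0.1671]
tool_rot: [-0.002, 0.924, 0.382, -0.0]
force: [-2.9, 1.9, 5.1]
grip_width: 0.0312
finger_force: 20.2
```

arm_command:
  plan:
    - [0,0,0,0,0,-5,-1]
    - [0,0,0,0,0,-8,-1]
    - [0,0,0,0,0,-8,-1]
    - [0,0,0,0,0,-9,-1]
    - [0,0,0,0,0,-9,-1]

```text
t: 29.18
position: [0.5939, 0.2242, 0.1671]
tool_rot: [-0.001, 0.742, 0.67, 0.001]
force: [-3.1, 2.6, 4.7]
grip_width: 0.0315
finger_force: 20.1
```

arm_command:
  plan:
    - [0,0,0,0,0,-9,-1]
    - [0,0,0,0,0,-7,-1]
    - [0,0,0,0,0,-5,-1]
    - [0,0,0,0,0,0,-1]
    - [0,0,0,0,0,0,-1]

```text
t: 29.8
position: [0.5943, 0.2242, 0.1671]
tool_rot: [-0.0, 0.61, 0.792, 0.001]
force: [-1.5, 2.5, 5.0]
grip_width: 0.0313
finger_force: 20.2
```

arm_command:
  plan:
    - [0,0,0,0,0,0,1]
    - [0,0,0,0,0,0,1]
    - [0,0,-0.03,0,0,0,1]
    - [0,0,-0.04,0,0,0,1]
    - [0,0,-0.01,0,0,8,1]

```text
t: 30.42
position: [0.5961, 0.2218, 0.2487]
tool_rot: [0.002, 0.666, 0.746, 0.002]
force: [0.3, 0.5, -0.5]
grip_width: 0.0771
finger_force: 0.0
```

```bash
python3 -c "
from h import *
im=robot.read_camera('top')
for c in cups(im):print(c)
plan([(.609,-.0957,.2,-74.6)],1)"
```

```text
(array([ 0.6089, -0.0957]), np.float64(15.5), np.float64(0.0396), 'r', 0.0285)
(array([ 0.6268, -0.2338]), np.float64(35.3), np.float64(0.0384), 'r', 0.0294)
pos [0.5961 0.2221 0.2489] yaw 6.3 w 0.0807 f 0.0 t 30.475 q7 -0.2
[-0.0353, -0.0025, 0.0054, 0.3, 0.0, 9.0, 1],
[-0.0352, 0.0031, 0.0054, 0.0, 0.0, 9.0, 1],
[-0.0343, 0.0085, 0.0054, 0.0, 0.0, 9.0, 1],
[-0.0325, 0.0138, 0.0054, 0.0, 0.0, 9.0, 1],
[-0.03, 0.0187, 0.0054, 0.0, 0.0, 9.0, 1]
--
[-0.0267, 0.0232, 0.0054, 0.0, 0.0, 8.9, 1],
[-0.0227, 0.027, 0.0054, 0.0, 0.0, 9.0, 1],
[-0.0182, 0.0303, 0.0054, 0.0, 0.0, 9.0, 1],
[-0.0133, 0.0327, 0.0055, 0.0, 0.0, 9.0, 1],
==
```

arm_command:
  plan:
    - [-0.0355,-0.0025,0.0055,0,0,9,1]
    - [-0.035,0.003,0.0055,0,0,9,1]
    - [-0.0345,0.0085,0.0055,0,0,9,1]
    - [-0.0325,0.014,0.0055,0,0,9,1]
    - [-0.03,0.0185,0.0055,0,0,9,1]

```text
t: 31.1
position: [0.6022, 0.0439, 0.2174]
tool_rot: [0.0, 0.9, 0.435, -0.001]
force: [0.4, -0.1, -0.4]
grip_width: 0.0929
finger_force: 0.0
```

arm_command:
  plan:
    - [-0.0265,0.023,0.0055,0,0,9,1]
    - [-0.0225,0.027,0.0055,0,0,9,1]
    - [-0.018,0.0305,0.0055,0,0,9,1]
    - [-0.0135,0.0325,0.0055,0,0,9,1]
    - [0,0,0,0,0,0,1]

```text
t: 31.72
position: [0.6081, -0.0997, 0.1954]
tool_rot: [0.002, 0.991, 0.135, -0.002]
force: [-0.4, 0.2, -0.0]
grip_width: 0.0926
finger_force: 0.0
```

arm_command:
  plan:
    - [0,0,0,0,0,0,1]
    - [0,0,0,0,0,0,1]

```text
t: 31.98
position: [0.6099, -0.0929, 0.1963]
tool_rot: [-0.001, 0.99, 0.14, -0.0]
force: [0.3, 0.2, -0.3]
grip_width: 0.0925
finger_force: 0.0
```

```bash
python3 -c "
from h import *
plan([(.609,-.0957,.028,-74.5)],1,v=.045)
im=robot.read_camera('top');cv2.imwrite('pics/t6.png',cv2.resize(im[140:270,120:350,::-1],None,fx=3.4,fy=3.4,interpolation=cv2.INTER_CUBIC))
"
```

```text
pos [ 0.6099 -0.0929  0.1963] yaw -74.0 w 0.0925 f 0.0 t 31.975 q7 -0.87
[-0.0004, 0.0007, 0.0421, -0.1, 0.0, 0.1, 1],
[-0.0004, 0.0006, 0.0421, 0.0, 0.0, 0.2, 1],
[-0.0004, 0.0006, 0.0421, 0.0, 0.0, 0.1, 1],
[-0.0004, 0.0005, 0.042, 0.0, 0.0, 0.1, 1],
==
```

View pics/t6.png

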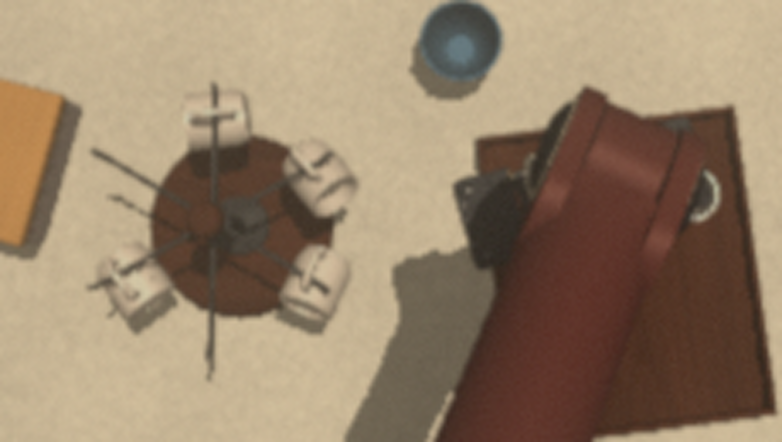

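Hook 4 now points to the front, with its tip at crop (210,375). Four cups hang and hook 2 is still free at the upper left. Picking cup B.

arm_command:
  plan:
    - [-0.0005,0.0005,0.042,0,0,0.1,1]
    - [-0.0005,0.0005,0.042,0,0,0.1,1]
    - [-0.0005,0.0005,0.042,0,0,0.1,1]
    - [0,0.0005,0.042,0,0,0.1,1]
    - [0,0,0,0,0,0,1]
  squeeze: 8

```text
t: 32.65
position: [0.6063, -0.0951, 0.0257]
tool_rot: [-0.001, 0.991, 0.135, -0.003]
force: [-0.4, -0.3, 0.1]
grip_width: 0.0933
finger_force: 0.0
```

arm_command:
  plan:
    - [0,0,0,0,0,0,-0.2]
    - [0,0,0,0,0,0,-0.2]
    - [0,0,0,0,0,0,-0.2]
    - [0,0,0,0,0,0,-0.2]
    - [0,0,0,0,0,0,-0.2]

```text
t: 33.28
position: [0.609, -0.0965, 0.0292]
tool_rot: [-0.0, 0.991, 0.135, 0.0]
force: [-0.2, 0.3, 3.3]
grip_width: 0.0544
finger_force: 8.0
```

arm_command:
  plan:
    - [0,0,0,0,0,0,-0.2]
    - [0,0,0,0,0,0,-0.2]

```text
t: 33.52
position: [0.609, -0.0965, 0.0291]
tool_rot: [-0.0, 0.991, 0.135, 0.0]
force: [-0.8, 1.9, 5.5]
grip_width: 0.0541
finger_force: 8.0
```

```bash
python3 -c "
from h import *
p,R=plan([(.609,-.0957,.15,-74.5),(.435,.0,.15,-45),(.435,.187,.15,0)],-.2,v=.042)"
```

```text
pos [ 0.609  -0.0965  0.0291] yaw -74.5 w 0.0541 f 8.00019417758449 t 33.525 q7 -0.77
[0.0001, -0.0003, -0.0403, 0.0, 0.0, 0.0, -0.2],
[0.0001, -0.0003, -0.0403, 0.0, 0.0, 0.0, -0.2],
[0.0001, -0.0002, -0.0403, 0.0, 0.0, 0.0, -0.2],
==
[-0.0284, -0.0277, 0.0, 0.0, 0.0, -5.9, -0.2],
[-0.0255, -0.0305, 0.0, 0.0, 0.0, -5.9, -0.2],
[-0.0222, -0.033, 0.0, 0.0, 0.0, -5.9, -0.2],
[-0.0186, -0.0351, 0.0, 0.0, 0.0, -5.9, -0.2],
[-0.015, -0.0368, 0.0, 0.0, 0.0, -5.9, -0.2]
--
==
[0.0264, -0.0265, 0.0, 0.0, -0.1, -9.0, -0.2],
[0.0303, -0.022, 0.0, 0.0, 0.0, -9.0, -0.2],
[0.0333, -0.017, 0.0, 0.0, 0.0, -9.0, -0.2],
[0.0355, -0.0116, 0.0, 0.0, 0.0, -9.0, -0.2],
[0.037, -0.0058, 0.0, 0.0, 0.0, -9.0, -0.2]
--
==
```

```bash
python3 -c "
from h import *
im=cv2.imread('pics/t6.png')
for nm,(x0,y0,x1,y1) in dict(right=(270,235,360,335),left=(95,235,180,335)).items():
  m=(im[y0:y1,x0:x1].min(2)>100).astype(np.uint8)
  hs=cv2.cvtColor(im[y0:y1,x0:x1],cv2.COLOR_BGR2HSV)
  m=((hs[:,:,2]>150)&(hs[:,:,1]<75)).astype(np.uint8)
  m=cv2.morphologyEx(m,cv2.MORPH_OPEN,np.ones((5,5)))
  c=max(cv2.findContours(m,cv2.RETR_EXTERNAL,cv2.CHAIN_APPROX_NONE)[0],key=cv2.contourArea)
  b=cv2.boxPoints(cv2.minAreaRect(c))+[x0,y0]
  px=(b+.5)/3.4-.5+[120,140]
  print(nm,b.round(),cv2.contourArea(c));print((onplane('top',px,.115)[:,:2]-[.5935,.2235]).round(3).tolist())
"
```

```text
right [[285. 235.]
 [359. 235.]
 [359. 334.]
 [285. 334.]] 4777.5
[[-0.012, -0.059], [-0.011, -0.129], [-0.104, -0.13], [-0.105, -0.06]]
left [[ 95. 235.]
 [167. 235.]
 [167. 334.]
 [ 95. 334.]] 4416.5
[[-0.012, 0.119], [-0.012, 0.052], [-0.105, 0.05], [-0.105, 0.117]]
```

arm_command:
  plan:
    - [0,0,-0.015,0,0,0,-0.2]
    - [0,0,-0.03,0,0,0,-0.2]
    - [0,0,-0.03,0,0,0,-0.2]
    - [0,0,-0.03,0,0,0,-0.2]
    - [0,0,-0.016,0,0,0,-0.2]

```text
t: 34.15
position: [0.6094, -0.098, 0.1515]
tool_rot: [0.001, 0.991, 0.134, 0.001]
force: [0.6, -0.1, -2.2]
grip_width: 0.0542
finger_force: 8.0
```

arm_command:
  plan:
    - [-0.0285,-0.0275,0,0,0,-5.9,-0.2]
    - [-0.0255,-0.0305,0,0,0,-5.9,-0.2]
    - [-0.022,-0.033,0,0,0,-5.9,-0.2]
    - [-0.0185,-0.035,0,0,0,-5.9,-0.2]
    - [-0.015,-0.037,0,0,0,-5.9,-0.2]

```text
t: 34.78
position: [0.4335, -0.001, 0.1494]
tool_rot: [0.0, 0.924, 0.384, -0.0]
force: [0.7, -1.0, -0.5]
grip_width: 0.0544
finger_force: 8.0
```

arm_command:
  plan:
    - [0.0265,-0.0265,0,0,0,-9,-0.2]
    - [0.0305,-0.022,0,0,0,-9,-0.2]
    - [0.0335,-0.017,0,0,0,-9,-0.2]
    - [0.0355,-0.0115,0,0,0,-9,-0.2]
    - [0.037,-0.006,0,0,0,-9,-0.2]

```text
t: 35.4
position: [0.435, 0.1869, 0.1494]
tool_rot: [0.0, 0.706, 0.708, -0.0]
force: [0.2, -0.5, -1.8]
grip_width: 0.0541
finger_force: 8.0
```

arm_command:
  plan:
    - [0,0,0,0,0,0,-0.2]
    - [0,0,0,0,0,0,-0.2]

```text
t: 35.65
position: [0.435, 0.1849, 0.1493]
tool_rot: [0.0, 0.708, 0.706, -0.001]
force: [0.2, 0.1, -0.0]
grip_width: 0.0543
finger_force: 8.0
```

```bash
python3 -c "
from h import *
plan([(.487,.187,.149,0)],-.2,v=.012)"
```

```text
pos [0.435  0.1849 0.1493] yaw -0.2 w 0.0543 f 7.99971031214227 t 35.65 q7 -0.34
[0.0005, 0.0104, 0.0, 0.0, 0.1, 0.0, -0.2],
[0.0004, 0.0104, 0.0001, 0.0, 0.0, -0.1, -0.2],
[0.0004, 0.0104, 0.0, 0.0, 0.0, 0.0, -0.2],
[0.0005, 0.0104, 0.0001, 0.0, 0.0, 0.0, -0.2],
[0.0004, 0.0104, 0.0, 0.0, 0.0, -0.1, -0.2]
--
==
```

```bash
python3 -c "
from h import *
f=lambda P,s,o:(np.array(P)+.5)/s-.5+o
for z in(.08,.106,.13):
  print(z,'t5',(onplane('top',f([(425,340),(500,390),(550,300),(480,230)],7,[140,180]),z)[:,:2]-[.5935,.2235]).round(3).tolist())
  print(z,'t6',(onplane('top',f([(280,308),(325,330),(350,262),(302,246)],3.4,[120,140]),z)[:,:2]-[.5935,.2235]).round(3).tolist())
im=snap('top',(160,190,240,260),7,'t7')
print(((proj('top',[[.487,.187,.15],[.487,.187,.12],[.5335,.175,.106],[.5335,.175,.13]])-[160,190]+.5)*7).round())
"
```

```text
0.08 t5 [[-0.075, -0.044], [-0.098, -0.08], [-0.056, -0.103], [-0.023, -0.07]]
0.08 t6 [[-0.082, -0.05], [-0.103, -0.094], [-0.037, -0.118], [-0.022, -0.071]]
0.106 t5 [[-0.074, -0.048], [-0.097, -0.083], [-0.055, -0.106], [-0.023, -0.073]]
0.106 t6 [[-0.081, -0.054], [-0.101, -0.097], [-0.037, -0.12], [-0.022, -0.074]]
0.13 t5 [[-0.073, -0.052], [-0.095, -0.086], [-0.055, -0.108], [-0.023, -0.076]]
0.13 t6 [[-0.08, -0.058], [-0.1, -0.099], [-0.037, -0.122], [-0.022, -0.077]]
[[242. 348.]
 [254. 344.]
 [286. 240.]
 [278. 241.]]
```

View pics/t7.png

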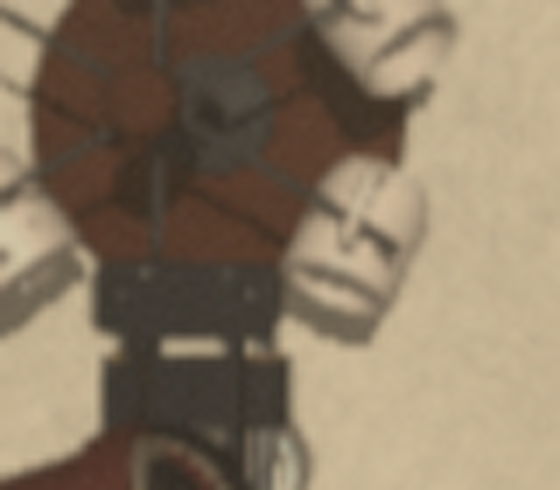

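Top view: the near edge of the neighbouring hung cup reaches about crop (288,280), roughly x 0.513, y 0.170. I'll hang this cup a little further out, at r≈108 mm, and nearer the wire.

arm_command:
  plan:
    - [0.0025,0,0,0,0,0,-0.2]
    - [0.001,0.012,0,0,0,0,-0.2]
    - [0,0.013,0,0,0,0,-0.2]
    - [0,0.013,0,0,0,0,-0.2]
    - [0,0.0115,0,0,0,0,-0.2]

```text
t: 36.33
position: [0.4859, 0.1894, 0.1494]
tool_rot: [0.0, 0.708, 0.707, 0.0]
force: [-0.7, -0.7, -0.8]
grip_width: 0.0542
finger_force: 8.0
```

arm_command:
  plan:
    - [0,0,0,0,0,0,-0.2]
    - [0,0,0.005,0,0,0,-0.2]
    - [0,0,0.005,0,0,0,-0.2]
    - [0,0,0,0,0,0,-0.2]

```text
t: 36.83
position: [0.4838, 0.1896, 0.1389]
tool_rot: [-0.0, 0.707, 0.707, -0.001]
force: [-0.7, 0.0, -1.3]
grip_width: 0.0542
finger_force: 8.0
```

arm_command:
  plan:
    - [0,0.0025,0.003,0,0,0,-0.2]
    - [0,0,0.002,0,0,0,-0.2]
    - [0,0,0.002,0,0,0,-0.2]
    - [0,0,0,0,0,0,-0.2]
    - [0,0,0,0,0,0,-0.2]

```text
t: 37.45
position: [0.4872, 0.1897, 0.1326]
tool_rot: [0.0, 0.707, 0.707, -0.0]
force: [0.3, 0.1, -0.8]
grip_width: 0.0543
finger_force: 8.0
```

arm_command:
  plan:
    - [0,0,0,0,0,0,0.45]
    - [0,0,0,0,0,0,0.45]
    - [0,0,0,0,0,0,0.45]
    - [0,0,0,0,0,0,0.45]
    - [0,0,0,0,0,0,0.45]

```text
t: 38.08
position: [0.4872, 0.1897, 0.1326]
tool_rot: [0.0, 0.707, 0.707, 0.0]
force: [-0.1, 0.1, -0.1]
grip_width: 0.0673
finger_force: 0.0
```

```bash
cat >> h.py <<'E'
def blobs(n,box,thr=135,sat=60,S=4):
    im=robot.read_camera(n);x0,y0,x1,y1=box;b=cv2.resize(im[y0:y1,x0:x1],None,fx=S,fy=S,interpolation=cv2.INTER_CUBIC)
    return b
def ascii(im,box,step=2):
    x0,y0,x1,y1=box;g=cv2.cvtColor(im,cv2.COLOR_RGB2GRAY)[y0:y1:step,x0:x1:step]
    for i,r in enumerate(g):print(f"{y0+i*step:3d} "+"".join(" .:-=+*#%@"[::1][min(9,v//24)] for v in r))
E
python3 -c "
from h import *
print(robot.sense()['position'])
ascii(robot.read_camera('side'),(285,225,345,275),1)"
```

```text
[0.48721592 0.18969846 0.13259657]
225 +###*++=++-++++++*#%%%%%%%%%%%%%%%%%%%#:=+++++%%%%%%%%%%%%%%
226 *###*+++++-+++++*#*%%%%%%%%%%%%%%%%%%%*:=++++*%%%%%%%%%%%%%%
227 #####*++++=+++++###%%%%%%%%%%%%%%%%%%%*-+++++*%%%%%%%%%%%%%%
228 #####*+++==+++++##*%%%%%%%%%%%%%%%%%%%#-+++++#%%%%%%%%%%%%%%
229 ********+==+++++###%%%%%%%%%%%%%%%%%%%%-+++*#%%%%%%%%%%%%%%%
230 *********+++++++%%#%%%%%%%%%%%%%%%%%%%%=++*#%%%%%%%%%%%%%%%%
231 *********++++++*##*%%%%%%#######%%%%%%%####%%%%%%%%%%%%%%%%%
232 +**++*****++++++**+####%%*********#%%%%%%%%%%%%%%%%%%%%%%%%%
233 +++++++++*+++++++++######++++++++++#%%%%%%%%%%%%%%%%%%%%%%%%
234 ++++++++++*++++++++#####*+++++++=++#%%%%#%%%%%%%%%%%%%%%%%%%
235 +++++++++++++++++++####*+++++++=--+#%%%%#%%%%%%%%%%%%%%%%%%%
236 +++++++++++++++++++*###*+++*+==--=+#%%%%%%%%%%%%%%%%%%%%%%%%
237 -==-==============++###++++==---=++#%%%%%%%%%%%%%%%%%%%%%%%%
238 -:-:-:--------------=+==+++---=++++#%%%%%%%%%%%%%%%%%%%%%%%%
239 ##*******+++=-----------++=-=++++++#%%%%%%%%%%%%%%%%%%%%%%%%
240 %%##########*==+++++#*#*+*+++++++++#%%%%%%%%%%%%%%%%%%%%%%%%
241 %%%%%%%%%%%%#+++++++#
[... 1484 characters left out ...]
%*++++++++++++%%%%%%%%%%%%%%%%%%%%%%%%%%%%%%%%%%%%
265 =%%%%%+++%%%*++++++++++%%%%%%%%%%%%%%%%%%%%%%%%%%%%%%%%%%%%%
266 -*%%%%*++*%%%++++++++++%%%%%%%%%%%%%%%%%%%%%%%%%%%%%%%%%%%%%
267 -=*%%%%+++*%%#+++++++++%%%%%%%%%%%%%%%%%%%%%%%%%%%%%%%%%%%%%
268 =-=+++*+++#%%%*+++++++#%%%%%%%%%%%%%%%%%%%%%%%%%%%%%%%%%%%%%
269 +-----=++%%%%%#++++++%%%%%%%%%%%%%%%%%%%%%%%%%%%%%%%%%%%%%%%
270 +=====++#%%%%##*+++++%%%%%%%%%%%%%%%%%%%%%%%%%%%%%%%%%%%%%%%
271 +++++++#%%######*+++#%%%%%%%%%%%%%%%%%%%%%%%%%%%%%%%%%%%%%%%
272 ++++###%%#######*++%%%%%%%++++++*%%%%%%%%%%%%%%%%%%%%%%%%%%%
273 ++++%%%##########++%%%%++*++++++++++*%%%%%%%%%%%%%%%%%%%%%%%
274 ++++%%##########*#%%%%%+++++++++++++++*%%%%%%%%%%%%%%%%%%%%%
```

arm_command:
  plan:
    - [0,0,0,0,0,0,0.45]
    - [0,0,0,0,0,0,0.45]
    - [0,0,0,0,0,0,0.45]

```text
t: 38.5
position: [0.4872, 0.1897, 0.1325]
tool_rot: [-0.0, 0.707, 0.707, -0.0]
force: [-0.5, 0.4, -0.6]
grip_width: 0.068
finger_force: 0.0
```

```bash
python3 -c "
from h import *
print(robot.sense()['grip_width'],robot.sense()['force'])
def ext(cx):
  im=robot.read_camera('side');g=cv2.cvtColor(im,cv2.COLOR_RGB2GRAY)
  for c in (304,308,314): # column profile: rows of non-background
    print(c,[ (int(r),int(g[r,c])) for r in range(225,272,3)])
ext(0)
print('stand c',proj('side',[[.487,.19,.139],[.487,.19,.167],[.487,.19,.111]]).round(1).tolist())
print('hung c',proj('side',[[.487,.2235,.106],[.487,.2235,.133],[.487,.2235,.079]]).round(1).tolist())
print('wire',proj('side',[[.487,.2235,.15]]).round(1).tolist())"
```

```text
0.06797080235148634 [-0.46088737  0.43570878 -0.56259548]
304 [(225, 141), (228, 168), (231, 153), (234, 153), (237, 134), (240, 126), (243, 136), (246, 137), (249, 149), (252, 197), (255, 199), (258, 199), (261, 130), (264, 126), (267, 124), (270, 127)]
308 [(225, 153), (228, 174), (231, 153), (234, 150), (237, 136), (240, 127), (243, 138), (246, 145), (249, 127), (252, 199), (255, 200), (258, 199), (261, 128), (264, 129), (267, 201), (270, 201)]
314 [(225, 158), (228, 149), (231, 139), (234, 138), (237, 87), (240, 138), (243, 140), (246, 137), (249, 139), (252, 200), (255, 197), (258, 201), (261, 201), (264, 199), (267, 201), (270, 200)]
stand c [[308.6, 232.2], [309.2, 223.3], [307.9, 240.8]]
hung c [[308.1, 251.9], [308.8, 243.7], [307.5, 259.9]]
wire [[309.2, 238.3]]
```

```bash
python3 -c "
from h import *
for i in range(14):
  g=cv2.cvtColor(robot.read_camera('side'),cv2.COLOR_RGB2GRAY)
  r=[]
  for c in(302,308,314):
    col=g[236:260,c]>185; r.append(236+int(np.argmax(col)))
  print(robot.sense()['t'],r)"
```

```text
38.6 [254, 254, 254]
38.65 [236, 242, 236]
38.7 [236, 242, 252]
38.75 [236, 246, 240]
38.8 [236, 246, 240]
38.85 [236, 249, 252]
38.9 [236, 241, 236]
38.95 [255, 255, 255]
39.0 [251, 252, 251]
39.05 [251, 252, 251]
39.1 [255, 255, 255]
39.15 [236, 241, 236]
39.2 [236, 249, 252]
39.25 [236, 246, 240]
```

arm_command:
  plan:
    - [0,0,-0.031,0,0,0,0.45]
    - [0,0,-0.031,0,0,0,0.45]
    - [0,0,-0.031,0,0,0,0.45]
    - [0,0,-0.031,0,0,0,0.45]

```text
t: 39.75
position: [0.487, 0.1896, 0.2576]
tool_rot: [-0.0, 0.707, 0.707, -0.0]
force: [-0.2, 0.7, -0.3]
grip_width: 0.0672
finger_force: 0.0
```

arm_command:
  plan:
    - [0,0,0,0,0,0,0.45]
    - [0,0,0,0,0,0,0.45]
    - [0,0,0,0,0,0,0.45]
    - [0,0,0,0,0,0,0.45]
    - [0,0,0,0,0,0,0.45]

```text
t: 40.38
position: [0.487, 0.1896, 0.2561]
tool_rot: [-0.0, 0.707, 0.707, -0.001]
force: [0.0, -1.1, -0.6]
grip_width: 0.0673
finger_force: 0.0
```

```bash
cat >> h.py <<'E'
def swing(k=10):
  for i in range(k):
    g=cv2.cvtColor(robot.read_camera('side'),cv2.COLOR_RGB2GRAY)
    m=(g[215:285,292:335]<180).astype(np.uint8)
    print(round(robot.sense()['t'],2),[int(np.nonzero(m[:,c-292])[0].max()+215) for c in(316,320,324)] if 0 else [int(m[:,c-292].sum()) for c in(302,308,314)],[215+int(np.argmax(m[30:,c-292]<1))+30 for c in(306,310,314)])
E
python3 -c "
from h import *
swing()"
```

```text
40.42 [64, 48, 43] [255, 255, 255]
40.48 [64, 50, 46] [253, 253, 253]
40.52 [64, 48, 46] [254, 254, 254]
40.58 [65, 50, 44] [259, 259, 259]
40.62 [64, 46, 43] [269, 266, 266]
40.67 [63, 44, 42] [270, 271, 270]
40.73 [63, 43, 42] [271, 271, 270]
40.77 [63, 42, 42] [271, 271, 270]
40.83 [63, 44, 43] [269, 268, 267]
40.88 [65, 50, 45] [269, 261, 260]
```

```bash
python3 -c "
from h import *
plan([(.5935,.2236,.25,-85)],.45)"
```

```text
pos [0.4872 0.1897 0.2566] yaw -0.1 w 0.0673 f 0.0 t 40.875 q7 -0.33
[0.0038, 0.0118, 0.0007, 0.0, 0.0, 9.4, 0.45],
[0.0057, 0.011, 0.0007, 0.0, 0.0, 9.5, 0.45],
[0.0074, 0.01, 0.0007, 0.0, 0.0, 9.4, 0.45],
[0.0089, 0.0086, 0.0007, 0.0, 0.0, 9.4, 0.45],
[0.0102, 0.007, 0.0008, 0.0, 0.0, 9.5, 0.45]
--
[0.0112, 0.0053, 0.0007, 0.0, 0.0, 9.4, 0.45],
[0.0119, 0.0033, 0.0008, 0.0, 0.0, 9.5, 0.45],
[0.0124, 0.0013, 0.0007, 0.0, 0.0, 9.4, 0.45],
[0.0124, -0.0007, 0.0008, 0.0, 0.0, 9.4, 0.45],
==
```

arm_command:
  plan:
    - [0.004,0.012,0.0005,0,0,9.4,0.45]
    - [0.0055,0.011,0.0005,0,0,9.4,0.45]
    - [0.0075,0.01,0.0005,0,0,9.4,0.45]
    - [0.009,0.0085,0.0005,0,0,9.4,0.45]
    - [0.01,0.007,0.001,0,0,9.4,0.45]

```text
t: 41.5
position: [0.5466, 0.2089, 0.2535]
tool_rot: [-0.0, 0.932, 0.364, 0.0]
force: [0.4, -0.6, -0.5]
grip_width: 0.0674
finger_force: 0.0
```

arm_command:
  plan:
    - [0.011,0.0055,0.001,0,0,9.4,0.45]
    - [0.012,0.0035,0.001,0,0,9.4,0.45]
    - [0.0125,0.0015,0.001,0,0,9.4,0.45]
    - [0.0125,-0.0005,0.001,0,0,9.4,0.45]
    - [0,0,0,0,0,0,0.45]

```text
t: 42.12
position: [0.5941, 0.2236, 0.2488]
tool_rot: [0.0, 0.999, 0.048, -0.0]
force: [-0.4, 0.3, 0.0]
grip_width: 0.0674
finger_force: 0.0
```

arm_command:
  plan:
    - [0,0,0,0,0,0,0.45]
    - [0,0,0,0,0,0,0.45]
    - [0,0,0,0,0,0,0.45]
    - [0,0,0,0,0,0,0.45]
    - [0,0,0,0,0,0,0.45]

```text
t: 42.75
position: [0.5939, 0.2232, 0.2496]
tool_rot: [-0.0, 0.999, 0.047, -0.0]
force: [0.6, -0.3, -1.1]
grip_width: 0.0676
finger_force: 0.0
```

arm_command:
  plan:
    - [0,0,0,0,0,0,0.45]
    - [0,0,0,0,0,0,0.45]
    - [0,0,0,0,0,0,0.45]
    - [0,0,0,0,0,0,0.45]
    - [0,0,0,0,0,0,0.45]

```text
t: 43.38
position: [0.594, 0.2233, 0.2496]
tool_rot: [0.0, 0.999, 0.047, -0.0]
force: [0.1, 0.3, -0.2]
grip_width: 0.0677
finger_force: 0.0
```

arm_command:
  plan:
    - [0,0,0,0,0,0,0.45]
    - [0,0,0,0,0,0,0.45]
    - [0,0,0,0,0,0,0.45]
    - [0,0,0,0,0,0,0.45]
    - [0,0,0,0,0,0,0.45]

```text
t: 44.0
position: [0.5939, 0.2233, 0.2495]
tool_rot: [0.0, 0.999, 0.047, -0.0]
force: [0.1, -0.1, -0.3]
grip_width: 0.0676
finger_force: 0.0
```

```bash
python3 -c "
from h import *
swing(8)
plan([(.5935,.2236,.167,-85)],.45,v=.03)"
```

```text
44.05 [50, 37, 32] [245, 245, 248]
44.1 [50, 37, 30] [245, 245, 248]
44.15 [48, 34, 34] [245, 267, 248]
44.2 [53, 41, 37] [246, 264, 249]
44.25 [57, 48, 44] [249, 245, 261]
44.3 [64, 48, 44] [245, 245, 259]
44.35 [65, 48, 46] [245, 245, 259]
44.4 [55, 44, 43] [248, 245, 262]
pos [0.5939 0.2233 0.2495] yaw -84.7 w 0.0676 f 0.0 t 44.4 q7 -1.6
[-0.0001, -0.0001, 0.0275, 0.0, 0.0, 0.1, 0.45],
[-0.0002, -0.0001, 0.0275, 0.0, 0.0, 0.1, 0.45],
[-0.0001, -0.0002, 0.0275, 0.0, 0.0, 0.1, 0.45],
==
```

arm_command:
  plan:
    - [0,0,0.0275,0,0,0,0.45]
    - [0,0,0.0275,0,0,0,0.45]
    - [0,0,0.0275,0,0,0,0.45]
    - [0,0,0,0,0,0,-1]
    - [0,0,0,0,0,0,-1]
  squeeze: 20

```text
t: 45.02
position: [0.5948, 0.2233, 0.1682]
tool_rot: [-0.0, 0.999, 0.047, 0.001]
force: [-1.0, 0.4, 0.2]
grip_width: 0.0519
finger_force: 0.0
```

arm_command:
  plan:
    - [0,0,0,0,0,0,-1]
    - [0,0,0,0,0,0,-1]
    - [0,0,0,0,0,0,-1]
    - [0,0,0,0,0,0,-1]
    - [0,0,0,0,0,0,-1]

```text
t: 45.65
position: [0.5946, 0.2252, 0.1682]
tool_rot: [-0.002, 0.999, 0.047, 0.001]
force: [-1.3, 4.4, 5.4]
grip_width: 0.0313
finger_force: 20.2
```

arm_command:
  plan:
    - [0,0,0,0,0,0,-1]
    - [0,0,0,0,0,0,-1]
    - [0,0,0,0,0,0,-1]
    - [0,0,0,0,0,0,-1]
    - [0,0,0,0,0,0,-1]

```text
t: 46.28
position: [0.5946, 0.2253, 0.1682]
tool_rot: [-0.002, 0.999, 0.047, 0.001]
force: [-0.3, 4.0, 4.6]
grip_width: 0.0313
finger_force: 20.2
```

arm_command:
  plan:
    - [0,0,0,0,0,0,-1]
    - [0,0,0,0,0,0,-1]
    - [0,0,0,0,0,0,-1]
    - [0,0,0,0,0,0,-1]
    - [0,0,0,0,0,0,-1]

```text
t: 46.9
position: [0.5946, 0.2252, 0.1682]
tool_rot: [-0.001, 0.999, 0.047, 0.001]
force: [-0.4, 4.6, 6.1]
grip_width: 0.031
finger_force: 20.2
```

arm_command:
  plan:
    - [0,0,0,0,0,0,-1]
    - [0,0,0,0,0,0,-1]
    - [0,0,0,0,0,0,-1]
    - [0,0,0,0,0,0,-1]
    - [0,0,0,0,0,0,-1]

```text
t: 47.52
position: [0.5946, 0.2252, 0.1682]
tool_rot: [-0.002, 0.999, 0.047, 0.001]
force: [1.2, 4.8, 4.9]
grip_width: 0.0316
finger_force: 20.2
```

arm_command:
  plan:
    - [0,0,0,0,0,0,-1]
    - [0,0,0,0,0,0,-1]
    - [0,0,0,0,0,0,-1]
    - [0,0,0,0,0,0,-1]
    - [0,0,0,0,0,0,-1]

```text
t: 48.15
position: [0.5946, 0.2252, 0.1682]
tool_rot: [-0.002, 0.999, 0.047, 0.001]
force: [-0.5, 3.8, 5.5]
grip_width: 0.0312
finger_force: 20.2
```

arm_command:
  plan:
    - [0,0,0,0,0,0,-1]
    - [0,0,0,0,0,0,-1]
    - [0,0,0,0,0,0,-1]
    - [0,0,0,0,0,0,-1]
    - [0,0,0,0,0,0,-1]

```text
t: 48.78
position: [0.5946, 0.2252, 0.1682]
tool_rot: [-0.002, 0.999, 0.047, 0.001]
force: [0.3, 4.4, 4.9]
grip_width: 0.0315
finger_force: 20.2
```

```bash
python3 -c "
from h import *
swing(9)"
```

```text
48.83 [51, 41, 35] [246, 264, 249]
48.88 [50, 40, 35] [246, 264, 249]
48.92 [51, 41, 34] [246, 264, 249]
48.98 [51, 40, 33] [246, 264, 249]
49.02 [50, 40, 34] [246, 264, 249]
49.08 [51, 40, 35] [246, 264, 249]
49.12 [51, 40, 34] [246, 264, 249]
49.17 [50, 41, 35] [246, 264, 249]
49.23 [51, 41, 34] [246, 264, 249]
```

arm_command:
  plan:
    - [0,0,0,0,0,-4,-1]
    - [0,0,0,0,0,-7,-1]
    - [0,0,0,0,0,-8,-1]
    - [0,0,0,0,0,-8,-1]
    - [0,0,0,0,0,-8,-1]

```text
t: 49.85
position: [0.5944, 0.2256, 0.1682]
tool_rot: [-0.001, 0.938, 0.347, 0.002]
force: [-0.6, 4.5, 4.8]
grip_width: 0.0313
finger_force: 20.2
```

arm_command:
  plan:
    - [0,0,0,0,0,-8,-1]
    - [0,0,0,0,0,-8,-1]
    - [0,0,0,0,0,-8,-1]
    - [0,0,0,0,0,-8,-1]
    - [0,0,0,0,0,-8,-1]

```text
t: 50.48
position: [0.5941, 0.2259, 0.1682]
tool_rot: [-0.001, 0.762, 0.647, 0.002]
force: [-0.8, 5.3, 5.6]
grip_width: 0.0314
finger_force: 20.2
```

arm_command:
  plan:
    - [0,0,0,0,0,-8,-1]
    - [0,0,0,0,0,-8,-1]
    - [0,0,0,0,0,-8,-1]
    - [0,0,0,0,0,-8,-1]
    - [0,0,0,0,0,-8,-1]

```text
t: 51.1
position: [0.5936, 0.2257, 0.1682]
tool_rot: [-0.001, 0.495, 0.869, 0.002]
force: [-1.4, 5.0, 6.8]
grip_width: 0.0315
finger_force: 20.2
```

arm_command:
  plan:
    - [0,0,0,0,0,-5,-1]
    - [0,0,0,0,0,0,-1]
    - [0,0,0,0,0,0,-1]

```text
t: 51.48
position: [0.5936, 0.2257, 0.1682]
tool_rot: [-0.0, 0.458, 0.889, 0.002]
force: [-1.1, 5.1, 6.5]
grip_width: 0.0314
finger_force: 20.2
```

arm_command:
  plan:
    - [0,0,0,0,0,0,1]
    - [0,0,0,0,0,0,1]
    - [0,0,-0.03,0,0,0,1]
    - [0,0,-0.04,0,0,0,1]
    - [0,0,-0.01,0,0,8,1]

```text
t: 52.1
position: [0.5955, 0.2218, 0.2493]
tool_rot: [0.002, 0.522, 0.853, 0.001]
force: [1.0, 0.3, -0.7]
grip_width: 0.0764
finger_force: 0.0
```

```bash
python3 -c "
from h import *
im=robot.read_camera('top')
for c in cups(im):print(c)
plan([(.6,0,.22,0),(.627,-.234,.2,-54.7)],1)"
```

```text
Traceback (most recent call last):
  File "h.py", line 33, in cups
    oc=max(cv2.findContours(o,cv2.RETR_EXTERNAL,cv2.CHAIN_APPROX_NONE)[0],key=cv2.contourArea)
ValueError: max() iterable argument is empty
```

```bash
sed -i 's/^        oc=max/        if not o.any(): continue\n        oc=max/' h.py; python3 -c "
from h import *
im=robot.read_camera('top')
for c in cups(im,box=(225,130,385,310)):print(c)
# tray corners
hs=cv2.cvtColor(im,cv2.COLOR_RGB2GRAY);m=(hs<90).astype(np.uint8);m[:, :235]=0;m[:150]=0;m[320:]=0
c=max(cv2.findContours(cv2.morphologyEx(m,cv2.MORPH_OPEN,np.ones((5,5))),cv2.RETR_EXTERNAL,cv2.CHAIN_APPROX_NONE)[0],key=cv2.contourArea);print(cv2.minAreaRect(c))
m0=cv2.cvtColor(np.load('top0.npy'),cv2.COLOR_RGB2GRAY);m=(m0<90).astype(np.uint8);m[:, :235]=0;m[:150]=0;m[320:]=0
c=max(cv2.findContours(cv2.morphologyEx(m,cv2.MORPH_OPEN,np.ones((5,5))),cv2.RETR_EXTERNAL,cv2.CHAIN_APPROX_NONE)[0],key=cv2.contourArea);print(cv2.minAreaRect(c))
plan([(.6,0,.22,0),(.627,-.234,.2,-54.7)],1)"
```

```text
(array([ 0.6065, -0.214 ]), np.float64(33.8), np.float64(0.039), 'r', 0.0293)
((297.95233154296875, 226.63787841796875), (91.16161346435547, 76.91598510742188), 82.50414276123047)
((303.3221130371094, 221.112548828125), (91.30397033691406, 77.77368927001953), 82.69424438476562)
pos [0.5948 0.222  0.248 ] yaw 27.3 w 0.0847 f 0.0 t 52.2 q7 0.07
[-0.0399, -0.0194, 0.0057, 0.1, 0.1, 5.5, 1],
[-0.0416, -0.0155, 0.0056, 0.0, 0.0, 5.4, 1],
[-0.0429, -0.0115, 0.0056, 0.0, 0.0, 5.5, 1],
[-0.0438, -0.0073, 0.0056, 0.0, 0.0, 5.4, 1],
[-0.0443, -0.0032, 0.0056, 0.0, 0.0, 5.5, 1]
--
==
[-0.039, 0.0045, 0.0034, 0.0, 0.0, 9.1, 1],
[-0.0378, 0.0106, 0.0033, 0.0, 0.0, 9.1, 1],
[-0.0356, 0.0165, 0.0034, 0.0, 0.0, 9.1, 1],
[-0.0326, 0.0219, 0.0033, 0.0, 0.0, 9.1, 1],
[-0.0287, 0.0268, 0.0034, 0.0, 0.0, 9.1, 1]
--
[-0.0241, 0.031, 0.0033, 0.0, 0.0, 9.2, 1],
==
```

The tray was knocked about 2 cm; cup C is now at (0.6065, -0.214). I'll go there.

```bash
python3 -c "
from h import *
plan([(.6,0,.22,0),(.6065,-.214,.2,-56.2)],1)"
```

```text
pos [0.5948 0.222  0.248 ] yaw 27.3 w 0.0847 f 0.0 t 52.2 q7 0.07
[-0.0399, -0.0194, 0.0057, 0.1, 0.1, 5.5, 1],
[-0.0416, -0.0155, 0.0056, 0.0, 0.0, 5.4, 1],
[-0.0429, -0.0115, 0.0056, 0.0, 0.0, 5.5, 1],
[-0.0438, -0.0073, 0.0056, 0.0, 0.0, 5.4, 1],
[-0.0443, -0.0032, 0.0056, 0.0, 0.0, 5.5, 1]
--
==
[-0.0357, 0.0011, 0.0033, 0.0, 0.0, 9.4, 1],
[-0.035, 0.0069, 0.0034, 0.0, 0.0, 9.3, 1],
[-0.0334, 0.0125, 0.0033, 0.0, 0.0, 9.4, 1],
[-0.0309, 0.0178, 0.0034, 0.0, 0.0, 9.3, 1],
[-0.0277, 0.0225, 0.0033, 0.0, 0.0, 9.4, 1]
--
[-0.0236, 0.0268, 0.0034, 0.0, 0.0, 9.4, 1],
==
```

arm_command:
  plan:
    - [-0.04,-0.0195,0.0055,0,0,5.5,1]
    - [-0.0415,-0.0155,0.0055,0,0,5.5,1]
    - [-0.043,-0.0115,0.0055,0,0,5.5,1]
    - [-0.044,-0.0075,0.0055,0,0,5.4,1]
    - [-0.0445,-0.003,0.0055,0,0,5.4,1]

```text
t: 52.82
position: [0.598, -0.0017, 0.2177]
tool_rot: [-0.001, 0.707, 0.707, -0.002]
force: [0.4, 0.2, -0.0]
grip_width: 0.0928
finger_force: 0.0
```

arm_command:
  plan:
    - [-0.0355,0.001,0.0035,0,0,9.4,1]
    - [-0.035,0.007,0.0035,0,0,9.4,1]
    - [-0.0335,0.0125,0.0035,0,0,9.4,1]
    - [-0.031,0.018,0.0035,0,0,9.3,1]
    - [-0.0275,0.0225,0.0035,0,0,9.3,1]

```text
t: 53.45
position: [0.6034, -0.1793, 0.2002]
tool_rot: [-0.001, 0.93, 0.367, -0.002]
force: [0.0, -0.4, 0.1]
grip_width: 0.0928
finger_force: 0.0
```

arm_command:
  plan:
    - [-0.0235,0.027,0.0035,0,0,9.4,1]
    - [0,0,0,0,0,0,1]
    - [0,0,0,0,0,0,1]
    - [0,0,0,0,0,0,1]

```text
t: 53.95
position: [0.6065, -0.2113, 0.1982]
tool_rot: [-0.001, 0.956, 0.293, -0.0]
force: [-0.5, 0.7, -0.2]
grip_width: 0.0931
finger_force: 0.0
```

```bash
python3 -c "
from h import *
plan([(.6065,-.214,.028,-56.2)],1,v=.045)
im=robot.read_camera('top');S=4;x0,y0=135,150
b=cv2.resize(im[y0:265,x0:245],None,fx=S,fy=S,interpolation=cv2.INTER_CUBIC)
hs=cv2.cvtColor(b,cv2.COLOR_RGB2HSV)
print('counter hsv',cv2.cvtColor(im,cv2.COLOR_RGB2HSV)[255,200:215:5].tolist())
for nm,z in(('right',0),('left',1)):
  c=proj('top',[[.594-.05,.225-(1-2*z)*.0866,.106]])[0];print(nm,c.round(1),cv2.cvtColor(im,cv2.COLOR_RGB2HSV)[int(c[1])-2:int(c[1])+3,int(c[0])-3:int(c[0])+4:3].tolist())
"
```

```text
pos [ 0.6065 -0.2113  0.1982] yaw -55.9 w 0.0931 f 0.0 t 53.95 q7 -0.46
[-0.0004, 0.0006, 0.0425, -0.1, 0.0, 0.1, 1],
[-0.0004, 0.0006, 0.0426, 0.0, 0.0, 0.0, 1],
[-0.0004, 0.0005, 0.0425, 0.0, 0.0, 0.1, 1],
[-0.0003, 0.0006, 0.0426, 0.0, 0.0, 0.1, 1],
==
counter hsv [[19, 65, 208], [19, 66, 209], [20, 65, 213]]
right [211.8 220.6] [[[17, 65, 172], [19, 60, 204], [18, 62, 215]], [[18, 62, 127], [20, 59, 199], [18, 63, 216]], [[18, 61, 112], [20, 60, 182], [18, 66, 214]], [[19, 63, 137], [18, 61, 154], [17, 64, 203]], [[17, 64, 163], [17, 63, 126], [18, 65, 160]]]
left [157.9 220.5] [[[18, 62, 180], [20, 57, 171], [16, 63, 106]], [[19, 63, 178], [20, 58, 115], [17, 61, 130]], [[19, 59, 185], [18, 64, 112], [20, 60, 178]], [[21, 53, 203], [20, 61, 159], [20, 57, 211]], [[20, 56, 195], [20, 60, 195], [21, 55, 218]]]
```

arm_command:
  plan:
    - [-0.0005,0.0005,0.0425,0,0,0.1,1]
    - [-0.0005,0.0005,0.0425,0,0,0,1]
    - [-0.0005,0.0005,0.0425,0,0,0.1,1]
    - [0,0.0005,0.0425,0,0,0,1]
    - [0,0,0,0,0,0,1]
  squeeze: 8

```text
t: 54.62
position: [0.6037, -0.2133, 0.0254]
tool_rot: [-0.003, 0.957, 0.29, -0.003]
force: [-0.6, -0.5, -0.1]
grip_width: 0.0928
finger_force: 0.0
```

arm_command:
  plan:
    - [0,0,0,0,0,0,-0.2]
    - [0,0,0,0,0,0,-0.2]
    - [0,0,0,0,0,0,-0.2]
    - [0,0,0,0,0,0,-0.2]
    - [0,0,0,0,0,0,-0.2]

```text
t: 55.25
position: [0.6061, -0.2149, 0.0291]
tool_rot: [-0.001, 0.957, 0.29, 0.0]
force: [-1.9, 0.9, 3.7]
grip_width: 0.0541
finger_force: 8.0
```

arm_command:
  plan:
    - [0,0,0,0,0,0,-0.2]
    - [0,0,0,0,0,0,-0.2]

```text
t: 55.5
position: [0.606, -0.2149, 0.0291]
tool_rot: [-0.001, 0.957, 0.29, 0.0]
force: [-1.4, 2.6, 5.5]
grip_width: 0.0538
finger_force: 8.0
```

```bash
python3 -c "
from h import *
p,R=plan([(.6065,-.214,.15,-56.2),(.435,0,.15,-30),(.435,.189,.15,0)],-.2,v=.042)"
```

```text
pos [ 0.606  -0.2149  0.0291] yaw -56.3 w 0.0538 f 8.000223077251576 t 55.5 q7 -0.39
[0.0003, -0.0002, -0.0403, -0.1, 0.0, 0.0, -0.2],
[0.0003, -0.0002, -0.0403, 0.0, 0.0, -0.1, -0.2],
[0.0004, -0.0002, -0.0403, 0.0, 0.0, 0.0, -0.2],
==
[-0.0034, -0.039, 0.0, 0.0, 0.0, -3.7, -0.2],
[-0.0009, -0.0392, 0.0, 0.0, 0.0, -3.8, -0.2],
[0.0017, -0.0391, 0.0, 0.0, 0.0, -3.7, -0.2],
[0.0043, -0.0389, 0.0, 0.0, 0.0, -3.8, -0.2],
[0.0068, -0.0386, -0.0001, 0.0, 0.0, -3.7, -0.2]
--
[0.0093, -0.0381, 0.0, 0.0, 0.0, -3.8, -0.2],
[0.0119, -0.0373, -0.0001, 0.0, 0.0, -3.7, -0.2],
==
[0.0327, -0.0189, 0.0, 0.0, 0.0, -6.0, -0.2],
[0.0345, -0.0154, 0.0, 0.0, 0.0, -6.0, -0.2],
[0.036, -0.0117, 0.0, 0.0, 0.0, -6.0, -0.2],
[0.037, -0.0079, 0.0, 0.0, 0.0, -6.0, -0.2],
[0.0375, -0.004, 0.0, 0.0, 0.0, -6.0, -0.2]
--
==
```

arm_command:
  plan:
    - [0,0,-0.015,0,0,0,-0.2]
    - [0,0,-0.03,0,0,0,-0.2]
    - [0,0,-0.03,0,0,0,-0.2]
    - [0,0,-0.03,0,0,0,-0.2]
    - [0,0,-0.016,0,0,0,-0.2]

```text
t: 56.12
position: [0.607, -0.217, 0.1518]
tool_rot: [0.002, 0.957, 0.289, 0.001]
force: [-0.7, -0.4, -0.6]
grip_width: 0.054
finger_force: 8.0
```

arm_command:
  plan:
    - [-0.003,-0.039,0,0,0,-3.7,-0.2]
    - [-0.001,-0.039,0,0,0,-3.8,-0.2]
    - [0.002,-0.039,0,0,0,-3.7,-0.2]
    - [0.0045,-0.039,0,0,0,-3.8,-0.2]
    - [0.007,-0.0385,0,0,0,-3.7,-0.2]

```text
t: 56.75
position: [0.484, -0.0617, 0.1494]
tool_rot: [0.0, 0.897, 0.442, -0.0]
force: [0.5, -1.0, -2.3]
grip_width: 0.0539
finger_force: 8.0
```

arm_command:
  plan:
    - [0.0095,-0.038,0,0,0,-3.8,-0.2]
    - [0.012,-0.0375,0,0,0,-3.7,-0.2]
    - [0.0325,-0.019,0,0,0,-6,-0.2]
    - [0.0345,-0.0155,0,0,0,-6,-0.2]
    - [0.036,-0.0115,0,0,0,-6,-0.2]

```text
t: 57.38
position: [0.4364, 0.1133, 0.1496]
tool_rot: [0.0, 0.777, 0.629, 0.0]
force: [-0.2, 0.2, -0.8]
grip_width: 0.0538
finger_force: 8.0
```

arm_command:
  plan:
    - [0.037,-0.008,0,0,0,-6,-0.2]
    - [0.0375,-0.004,0,0,0,-6,-0.2]
    - [0,0,0,0,0,0,-0.2]
    - [0,0,0,0,0,0,-0.2]

```text
t: 57.88
position: [0.4363, 0.187, 0.1493]
tool_rot: [0.0, 0.709, 0.706, -0.001]
force: [-0.4, -0.5, -1.2]
grip_width: 0.0539
finger_force: 8.0
```

```bash
python3 -c "
from h import *
plan([(.489,.189,.149,0)],-.2,v=.012)
# front wire: dark thin line columns per row in top view
for cam_,xs in(('top',None),):
  g=cv2.cvtColor(robot.read_camera('top'),cv2.COLOR_RGB2GRAY).astype(int)
  for xw in(.52,.505,.49,.478):
    u=proj('top',[[xw,.2245,.15]])[0];r=int(round(u[1]));seg=g[r,int(u[0])-8:int(u[0])+9];print(xw,u.round(1),int(u[0])-8,seg.tolist())
"
```

```text
pos [0.4363 0.187  0.1493] yaw -0.2 w 0.0539 f 7.999709440337028 t 57.875 q7 -0.4
[0.0004, 0.0105, 0.0001, 0.0, 0.1, 0.0, -0.2],
[0.0005, 0.0105, 0.0, 0.0, 0.0, -0.1, -0.2],
[0.0004, 0.0106, 0.0001, 0.0, 0.0, 0.0, -0.2],
[0.0004, 0.0105, 0.0, 0.0, 0.0, -0.1, -0.2],
[0.0005, 0.0106, 0.0001, 0.0, 0.0, 0.0, -0.2]
--
==
0.52 [182.1 228.5] 174 [64, 60, 60, 59, 59, 64, 65, 60, 62, 60, 58, 59, 60, 60, 63, 61, 69]
0.505 [182.1 233.3] 174 [60, 59, 59, 60, 59, 58, 60, 59, 60, 60, 58, 61, 60, 59, 62, 59, 63]
0.49 [182.  238.2] 173 [176, 174, 160, 110, 67, 57, 65, 110, 96, 76, 122, 141, 143, 141, 144, 145, 140]
0.478 [181.9 242.1] 173 [142, 91, 61, 57, 59, 58, 55, 58, 60, 59, 60, 58, 61, 58, 58, 61, 62]
```

arm_command:
  plan:
    - [0.001,0.004,0,0,0,0,-0.2]
    - [0.0005,0.012,0,0,0,0,-0.2]
    - [0,0.013,0,0,0,0,-0.2]
    - [0,0.013,0,0,0,0,-0.2]
    - [0,0.011,0,0,0,0,-0.2]

```text
t: 58.55
position: [0.4906, 0.1893, 0.1494]
tool_rot: [0.0, 0.708, 0.706, 0.0]
force: [0.9, -0.2, -1.8]
grip_width: 0.0541
finger_force: 8.0
```

arm_command:
  plan:
    - [0,0,0,0,0,0,-0.2]
    - [0,0,0.005,0,0,0,-0.2]
    - [0,0,0.005,0,0,0,-0.2]
    - [0,0,0.003,0,0,0,-0.2]
    - [0,0,0,0,0,0,-0.2]

```text
t: 59.18
position: [0.4889, 0.1895, 0.1362]
tool_rot: [-0.0, 0.708, 0.706, -0.0]
force: [0.3, -0.1, -1.5]
grip_width: 0.0538
finger_force: 8.0
```

arm_command:
  plan:
    - [0,0,0.002,0,0,0,-0.2]
    - [0,0,0.002,0,0,0,-0.2]
    - [0,0,0,0,0,0,-0.2]

```text
t: 59.55
position: [0.4892, 0.1894, 0.1324]
tool_rot: [-0.0, 0.708, 0.706, -0.0]
force: [0.2, 0.9, -0.9]
grip_width: 0.054
finger_force: 8.0
```

arm_command:
  plan:
    - [0,0,0,0,0,0,0.45]
    - [0,0,0,0,0,0,0.45]
    - [0,0,0,0,0,0,0.45]
    - [0,0,0,0,0,0,0.45]
    - [0,0,0,0,0,0,0.45]

```text
t: 60.18
position: [0.4894, 0.1895, 0.1326]
tool_rot: [0.0, 0.708, 0.706, 0.0]
force: [0.3, 0.7, -0.2]
grip_width: 0.0675
finger_force: 0.0
```

arm_command:
  plan:
    - [0,0,-0.031,0,0,0,0.45]
    - [0,0,-0.031,0,0,0,0.45]
    - [0,0,-0.031,0,0,0,0.45]
    - [0,0,-0.031,0,0,0,0.45]
    - [0,0,0,0,0,0,0.45]

```text
t: 60.8
position: [0.4909, 0.19, 0.2589]
tool_rot: [0.001, 0.708, 0.706, 0.003]
force: [-0.1, -0.3, -0.1]
grip_width: 0.0673
finger_force: 0.0
```

arm_command:
  plan:
    - [0,-0.03,-0.02,0,0,0,0.45]
    - [-0.03,-0.02,0,0,0,0,0.45]
    - [-0.05,0,0,0,0,0,0.45]
    - [-0.05,0,0,0,0,0,0.45]
    - [-0.05,0,0,0,0,0,0.45]

```text
t: 61.42
position: [0.4379, 0.0081, 0.2754]
tool_rot: [-0.001, 0.708, 0.706, -0.001]
force: [-0.0, -0.3, -0.5]
grip_width: 0.0676
finger_force: 0.0
```

arm_command:
  plan:
    - [-0.05,0,0,0,0,0,0.45]
    - [-0.05,0,0,0,0,0,0.45]
    - [0,0,0,0,0,0,0.45]
    - [0,0,0,0,0,0,0.45]
    - [0,0,0,0,0,0,0.45]

```text
t: 62.05
position: [0.4385, -0.0886, 0.276]
tool_rot: [-0.001, 0.707, 0.707, -0.0]
force: [0.6, -0.9, -0.6]
grip_width: 0.0677
finger_force: 0.0
```

```bash
python3 -c "
from h import *
swing(10)
print(proj('side',[[.489,.2245,.106],[.489,.2245,.079],[.489,.2245,.15]]))"
```

```text
62.1 [52, 44, 45] [253, 253, 252]
62.15 [51, 38, 45] [255, 255, 255]
62.2 [39, 35, 43] [255, 262, 261]
62.25 [35, 39, 42] [254, 269, 267]
62.3 [37, 32, 34] [252, 252, 248]
62.35 [38, 31, 33] [245, 252, 247]
62.4 [35, 37, 42] [253, 269, 268]
62.45 [34, 36, 43] [255, 264, 263]
62.5 [51, 38, 44] [256, 256, 256]
62.55 [52, 41, 45] [254, 254, 253]
[[307.30819765 252.20488721]
 [306.70418268 260.21014873]
 [308.33339289 238.55178117]]
```

Cup swings on the hook. I'll wait until it settles.

arm_command:
  plan:
    - [0,0,0,0,0,0,0.45]
    - [0,0,0,0,0,0,0.45]
    - [0,0,0,0,0,0,0.45]
    - [0,0,0,0,0,0,0.45]
    - [0,0,0,0,0,0,0.45]

```text
t: 63.18
position: [0.4386, -0.0904, 0.2766]
tool_rot: [-0.0, 0.708, 0.706, -0.0]
force: [0.3, 0.1, 0.7]
grip_width: 0.0678
finger_force: 0.0
```

arm_command:
  plan:
    - [0,0,0,0,0,0,0.45]
    - [0,0,0,0,0,0,0.45]
    - [0,0,0,0,0,0,0.45]
    - [0,0,0,0,0,0,0.45]
    - [0,0,0,0,0,0,0.45]

```text
t: 63.8
position: [0.4386, -0.0904, 0.2766]
tool_rot: [-0.0, 0.708, 0.706, -0.0]
force: [-0.3, 0.3, -0.4]
grip_width: 0.0672
finger_force: 0.0
```

arm_command:
  plan:
    - [0,0,0,0,0,0,0.45]
    - [0,0,0,0,0,0,0.45]
    - [0,0,0,0,0,0,0.45]
    - [0,0,0,0,0,0,0.45]
    - [0,0,0,0,0,0,0.45]

```text
t: 64.42
position: [0.4386, -0.0904, 0.2766]
tool_rot: [0.0, 0.708, 0.706, -0.0]
force: [0.1, 0.5, -0.3]
grip_width: 0.0677
finger_force: 0.0
```

arm_command:
  plan:
    - [0,0,0,0,0,0,0.45]
    - [0,0,0,0,0,0,0.45]
    - [0,0,0,0,0,0,0.45]
    - [0,0,0,0,0,0,0.45]
    - [0,0,0,0,0,0,0.45]

```text
t: 65.05
position: [0.4386, -0.0904, 0.2766]
tool_rot: [-0.0, 0.708, 0.706, -0.0]
force: [0.5, -0.7, -0.2]
grip_width: 0.0674
finger_force: 0.0
```

arm_command:
  plan:
    - [0,0,0,0,0,0,0.45]
    - [0,0,0,0,0,0,0.45]
    - [0,0,0,0,0,0,0.45]
    - [0,0,0,0,0,0,0.45]
    - [0,0,0,0,0,0,0.45]

```text
t: 65.68
position: [0.4386, -0.0904, 0.2766]
tool_rot: [-0.0, 0.708, 0.706, -0.0]
force: [0.1, -0.5, 0.3]
grip_width: 0.0673
finger_force: 0.0
```

arm_command:
  plan:
    - [0,0,0,0,0,0,0.45]
    - [0,0,0,0,0,0,0.45]
    - [0,0,0,0,0,0,0.45]
    - [0,0,0,0,0,0,0.45]
    - [0,0,0,0,0,0,0.45]

```text
t: 66.3
position: [0.4386, -0.0904, 0.2766]
tool_rot: [0.0, 0.708, 0.706, -0.0]
force: [-0.1, 0.7, 0.3]
grip_width: 0.0672
finger_force: 0.0
```

arm_command:
  plan:
    - [0,0,0,0,0,0,0.45]
    - [0,0,0,0,0,0,0.45]
    - [0,0,0,0,0,0,0.45]
    - [0,0,0,0,0,0,0.45]
    - [0,0,0,0,0,0,0.45]

```text
t: 66.92
position: [0.4386, -0.0904, 0.2766]
tool_rot: [-0.0, 0.708, 0.706, -0.0]
force: [0.5, -0.1, -1.0]
grip_width: 0.0675
finger_force: 0.0
```

arm_command:
  plan:
    - [0,0,0,0,0,0,0.45]
    - [0,0,0,0,0,0,0.45]
    - [0,0,0,0,0,0,0.45]
    - [0,0,0,0,0,0,0.45]
    - [0,0,0,0,0,0,0.45]

```text
t: 67.55
position: [0.4385, -0.0904, 0.2765]
tool_rot: [-0.0, 0.708, 0.706, -0.0]
force: [-0.5, -0.4, 0.4]
grip_width: 0.0671
finger_force: 0.0
```

```bash
python3 -c "
from h import *
swing(8)
im=robot.read_camera('top');print('cups left on tray',cups(im,box=(235,140,375,300)))
a=robot.read_camera('top').astype(int);sa=robot.read_camera('side').astype(int)
for i in range(6):
  b=robot.read_camera('top').astype(int);sb=robot.read_camera('side').astype(int)
  f=lambda x,y:cv2.blur(np.abs(x-y).max(2).astype(np.float32),(5,5)).max()
  print('motion',f(a,b),f(sa,sb));a,sa=b,sb"
```

```text
67.6 [33, 38, 43] [255, 266, 265]
67.65 [34, 36, 44] [254, 265, 264]
67.7 [37, 37, 44] [255, 264, 263]
67.75 [39, 35, 43] [255, 262, 261]
67.8 [40, 35, 45] [262, 261, 261]
67.85 [40, 35, 44] [255, 262, 261]
67.9 [37, 36, 44] [255, 263, 262]
67.95 [37, 36, 43] [255, 264, 263]
cups left on tray [(array([ 0.3159, -0.0608]), np.float64(-21.1), np.float64(0.0416), 'r', 0.0411)]
motion 19.44 30.84
motion 18.96 16.96
motion 7.28 20.12
motion 14.96 18.6
motion 6.8 11.36
motion 13.96 16.96
```

arm_command:
  plan:
    - [0,0,0,0,0,0,0.45]
    - [0,0,0,0,0,0,0.45]
    - [0,0,0,0,0,0,0.45]
    - [0,0,0,0,0,0,0.45]
    - [0,0,0,0,0,0,0.45]

```text
t: 69.32
position: [0.4386, -0.0904, 0.2765]
tool_rot: [-0.0, 0.708, 0.706, -0.0]
force: [0.4, 0.6, -0.1]
grip_width: 0.0675
finger_force: 0.0
```

arm_command:
  plan:
    - [0,0,0,0,0,0,0.45]
    - [0,0,0,0,0,0,0.45]
    - [0,0,0,0,0,0,0.45]
    - [0,0,0,0,0,0,0.45]
    - [0,0,0,0,0,0,0.45]

```text
t: 69.95
position: [0.4386, -0.0904, 0.2766]
tool_rot: [-0.0, 0.708, 0.706, -0.0]
force: [-0.6, -0.8, -0.0]
grip_width: 0.0677
finger_force: 0.0
```

arm_command:
  plan:
    - [0,0,0,0,0,0,0.45]
    - [0,0,0,0,0,0,0.45]
    - [0,0,0,0,0,0,0.45]
    - [0,0,0,0,0,0,0.45]
    - [0,0,0,0,0,0,0.45]

```text
t: 70.58
position: [0.4386, -0.0904, 0.2765]
tool_rot: [-0.0, 0.708, 0.706, -0.0]
force: [0.3, 0.5, -0.5]
grip_width: 0.0675
finger_force: 0.0
```

arm_command:
  plan:
    - [0,0,0,0,0,0,0.45]
    - [0,0,0,0,0,0,0.45]
    - [0,0,0,0,0,0,0.45]
    - [0,0,0,0,0,0,0.45]
    - [0,0,0,0,0,0,0.45]

```text
t: 71.2
position: [0.4386, -0.0904, 0.2766]
tool_rot: [0.0, 0.708, 0.706, -0.0]
force: [-0.0, -0.8, -0.5]
grip_width: 0.0675
finger_force: 0.0
```

arm_command:
  plan:
    - [0,0,0,0,0,0,0.45]
    - [0,0,0,0,0,0,0.45]
    - [0,0,0,0,0,0,0.45]
    - [0,0,0,0,0,0,0.45]
    - [0,0,0,0,0,0,0.45]

```text
t: 71.82
position: [0.4386, -0.0904, 0.2766]
tool_rot: [-0.0, 0.708, 0.706, -0.0]
force: [-0.4, -0.2, -0.5]
grip_width: 0.0671
finger_force: 0.0
```

```bash
python3 -c "
from h import *
swing(5)
a=robot.read_camera('top').astype(int)
b=robot.read_camera('top').astype(int);print(cv2.blur(np.abs(a-b).max(2).astype(np.float32),(5,5)).max())
# each hook: cup brightness at its hanging place (wood/counter reference from first frame)
g=cv2.cvtColor(a.astype(np.uint8),cv2.COLOR_RGB2GRAY).astype(int);g0=cv2.cvtColor(np.load('top0.npy'),cv2.COLOR_RGB2GRAY).astype(int)
for k in range(6):
  t=np.radians(60*k);c=proj('top',[[.594+.085*np.cos(t),.225+.085*np.sin(t),.115]])[0].astype(int);s=np.s_[c[1]-6:c[1]+7,c[0]-6:c[0]+7]
  print(60*k,c,g[s].mean().round(),'was',g0[s].mean().round(),np.abs(g[s]-g0[s]).mean().round(),'dark px',(g[s]<95).sum())
"
```

```text
71.88 [37, 36, 44] [255, 264, 263]
71.92 [37, 36, 44] [255, 264, 263]
71.97 [38, 36, 44] [254, 264, 263]
72.03 [37, 36, 44] [255, 264, 263]
72.08 [37, 36, 44] [255, 264, 263]
6.08
0 [184 178] 118.0 was 129.0 30.0 dark px 50
60 [161 191] 131.0 was 149.0 29.0 dark px 23
120 [161 218] 148.0 was 146.0 31.0 dark px 19
180 [184 231] 123.0 was 130.0 21.0 dark px 62
240 [207 218] 127.0 was 72.0 58.0 dark px 52
300 [207 191] 102.0 was 113.0 26.0 dark px 81
```

```bash
python3 -c "
from cell import robot
print(robot.sign_off())"
```

```text
the job is handed in; nothing more can be done
None
```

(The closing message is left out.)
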